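# Load staining cassettes the same way round on the shaker

## Task

The bench shaker has been left running: push its lever fully to off, then set the empty carrier tray flat down on the platform so that its slots fit over the two pegs. Next lay every grey cassette on the worktop in a bay of its own in the tray, flat down, all with their tab in the bay's notch towards the tray's front, and finally push the lever fully back to running. Leave the other things on the bench alone.

Things in the scene. Friction and masses are not known exactly. Their poses are not given: they have to be found in the camera images.
- shaker: fixed bench shaker: white box 226 x 190 mm, 44 mm high; steel platform 210 x 124 mm, top 50 mm above the worktop. Origin: under the platform's centre at worktop level. x points to its rear, -x to its front (dark panel), +y to its lever, z up. Two tapered pegs stand 15 mm above the platform at y = 0: front peg 9 mm across at x = -82 mm, rear peg 15 mm across at x = +85 mm
- seat (a point): point 28 mm above the middle of the shaker's platform, where point tray_mid lies when the tray is fully down, front to front; axes as the shaker. The tray's end slots go over the pegs with about 1.5 mm play along x and 2.5 mm along y, one way round only: front slot 14 mm wide over the 9 mm peg, rear slot 20 mm wide over the 15 mm peg
- run_lever (a joint): run lever: black toggle lever, about 50 mm long, on the shaker's ledge 100 mm to the +y side of the platform's centre line. 0 = off (leans to the shaker's front, -x), 1.0 = running (leans to the rear, +x); rad. Hinged across x; a light push of a few N along the shaker's x near its tip moves it, and it stays where it is left
- run_lever_tip (a point): tip of the run lever
- tray_mid (a point): loose aluminium carrier tray, 190 (x) x 114 (y) mm, plate 6 mm thick, 0.3 kg, with four bays. Point: its centre, 28 mm above its underside, in its upright black handle, a fin 10 mm thick (along x), 50 mm long (along y), 6 to 56 mm above the underside. -x is the tray's front, the end with the narrower slot, to which the notched walls of all bays face
- bay1 (a point): front left bay of the tray, 56 (x) x 38 (y) mm inside, walls 8 mm high, an 18 mm notch for the tab in its front (-x) wall. Point: where a cassette's mid point lies when it is properly down in this bay, 30 mm above the tray's underside, its tab point then 31 mm to the tray's front of here and 20 mm lower; axes as the tray
- bay2 (a point): front right bay of the tray, 56 (x) x 38 (y) mm inside, walls 8 mm high, an 18 mm notch for the tab in its front (-x) wall. Point: where a cassette's mid point lies when it is properly down in this bay, 30 mm above the tray's underside, its tab point then 31 mm to the tray's front of here and 20 mm lower; axes as the tray
- bay3 (a point): rear left bay of the tray, 56 (x) x 38 (y) mm inside, walls 8 mm high, an 18 mm notch for the tab in its front (-x) wall. Point: where a cassette's mid point lies when it is properly down in this bay, 30 mm above the tray's underside, its tab point then 31 mm to the tray's front of here and 20 mm lower; axes as the tray
- bay4 (a point): rear right bay of the tray, 56 (x) x 38 (y) mm inside, walls 8 mm high, an 18 mm notch for the tab in its front (-x) wall. Point: where a cassette's mid point lies when it is properly down in this bay, 30 mm above the tray's underside, its tab point then 31 mm to the tray's front of here and 20 mm lower; axes as the tray
- cassette1_mid (a point): loose grey cassette (may be absent), 0.09 kg: body 50 (x) x 32 (y) mm, 16 mm high, with an upright white grip fin in the middle, 36 mm long (x), 10 mm thick (y), top 48 mm above the underside. Point: its centre, 24 mm above the underside; own -x points to the tab end, z up
- cassette1_tab (a point): on the cassette's tab, 31 mm from its centre and 4 mm above its underside; the tab is 12 mm wide, 8 mm high and sticks out 12 mm from one short end of the body, at the bottom
- cassette2_mid (a point): loose grey cassette (may be absent), 0.09 kg: body 50 (x) x 32 (y) mm, 16 mm high, with an upright white grip fin in the middle, 36 mm long (x), 10 mm thick (y), top 48 mm above the underside. Point: its centre, 24 mm above the underside; own -x points to the tab end, z up
- cassette2_tab (a point): on the cassette's tab, 31 mm from its centre and 4 mm above its underside; the tab is 12 mm wide, 8 mm high and sticks out 12 mm from one short end of the body, at the bottom
- cassette3_mid (a point): loose grey cassette (may be absent), 0.09 kg: body 50 (x) x 32 (y) mm, 16 mm high, with an upright white grip fin in the middle, 36 mm long (x), 10 mm thick (y), top 48 mm above the underside. Point: its centre, 24 mm above the underside; own -x points to the tab end, z up
- cassette3_tab (a point): on the cassette's tab, 31 mm from its centre and 4 mm above its underside; the tab is 12 mm wide, 8 mm high and sticks out 12 mm from one short end of the body, at the bottom
- cassette4_mid (a point): loose grey cassette (may be absent), 0.09 kg: body 50 (x) x 32 (y) mm, 16 mm high, with an upright white grip fin in the middle, 36 mm long (x), 10 mm thick (y), top 48 mm above the underside. Point: its centre, 24 mm above the underside; own -x points to the tab end, z up
- cassette4_tab (a point): on the cassette's tab, 31 mm from its centre and 4 mm above its underside; the tab is 12 mm wide, 8 mm high and sticks out 12 mm from one short end of the body, at the bottom
- dish: petri dish, 92 mm across, 15 mm high, to the left of the shaker; not part of the work. Origin: centre of the underside
- tape: white tape roll, 53 mm across, 19 mm high, to the left of the shaker; not part of the work. Origin: centre of the underside

How it is judged:
On the way, in this order (a step that is already met when the one before it is completed fails the run):
1. the shaker is switched off (value of joint run_lever below 0.15 rad), for 0.2 s.
2. the tray is down on the platform over its pegs (distance between tray_mid and seat below 0.007 m and angle between the x axis of tray_mid and the x axis of seat, either way round below 0.1 rad and value of joint run_lever below 0.15 rad), for 0.2 s.
3. every cassette lies in a bay with its tab in the notch, the shaker still off (all of step 2 and ((distance between cassette1_mid and bay1 below 0.007 m and x of cassette1_tab in the frame of bay1 below -0.024 m and z of cassette1_tab in the frame of bay1 below -0.013 m) or (distance between cassette1_mid and bay2 below 0.007 m and x of cassette1_tab in the frame of bay2 below -0.024 m and z of cassette1_tab in the frame of bay2 below -0.013 m) or (distance between cassette1_mid and bay3 below 0.007 m and x of cassette1_tab in the frame of bay3 below -0.024 m and z of cassette1_tab in the frame of bay3 below -0.013 m) or (distance between cassette1_mid and bay4 below 0.007 m and x of cassette1_tab in the frame of bay4 below -0.024 m and z of cassette1_tab in the frame of bay4 below -0.013 m)) and ((distance between cassette2_mid and bay1 below 0.007 m and x of cassette2_tab in the frame of bay1 below -0.024 m and z of cassette2_tab in the frame of bay1 below -0.013 m) or (distance between cassette2_mid and bay2 below 0.007 m and x of cassette2_tab in the frame of bay2 below -0.024 m and z of cassette2_tab in the frame of bay2 below -0.013 m) or (distance between cassette2_mid and bay3 below 0.007 m and x of cassette2_tab in the frame of bay3 below -0.024 m and z of cassette2_tab in the frame of bay3 below -0.013 m) or (distance between cassette2_mid and bay4 below 0.007 m and x of cassette2_tab in the frame of bay4 below -0.024 m and z of cassette2_tab in the frame of bay4 below -0.013 m)) and ((distance between cassette3_mid and bay1 below 0.007 m and x of cassette3_tab in the frame of bay1 below -0.024 m and z of cassette3_tab in the frame of bay1 below -0.013 m) or (distance between cassette3_mid and bay2 below 0.007 m and x of cassette3_tab in the frame of bay2 below -0.024 m and z of cassette3_tab in the frame of bay2 below -0.013 m) or (distance between cassette3_mid and bay3 below 0.007 m and x of cassette3_tab in the frame of bay3 below -0.024 m and z of cassette3_tab in the frame of bay3 below -0.013 m) or (distance between cassette3_mid and bay4 below 0.007 m and x of cassette3_tab in the frame of bay4 below -0.024 m and z of cassette3_tab in the frame of bay4 below -0.013 m)) and ((distance between cassette4_mid and bay1 below 0.007 m and x of cassette4_tab in the frame of bay1 below -0.024 m and z of cassette4_tab in the frame of bay1 below -0.013 m) or (distance between cassette4_mid and bay2 below 0.007 m and x of cassette4_tab in the frame of bay2 below -0.024 m and z of cassette4_tab in the frame of bay2 below -0.013 m) or (distance between cassette4_mid and bay3 below 0.007 m and x of cassette4_tab in the frame of bay3 below -0.024 m and z of cassette4_tab in the frame of bay3 below -0.013 m) or (distance between cassette4_mid and bay4 below 0.007 m and x of cassette4_tab in the frame of bay4 below -0.024 m and z of cassette4_tab in the frame of bay4 below -0.013 m))), for 0.2 s.
4. the shaker is switched to running (value of joint run_lever above 0.85 rad), for 0.2 s.
At the end, for the whole second after the job is handed in: tray fully down on the platform over both pegs (within 7 mm), every cassette present flat in a bay of its own with its tab in the notch at the tray's front (centre within 7 mm), let go, lever at running (over 0.85 rad) (distance between tray_mid and seat below 0.007 m and angle between the x axis of tray_mid and the x axis of seat, either way round below 0.1 rad and ((distance between cassette1_mid and bay1 below 0.007 m and x of cassette1_tab in the frame of bay1 below -0.024 m and z of cassette1_tab in the frame of bay1 below -0.013 m) or (distance between cassette1_mid and bay2 below 0.007 m and x of cassette1_tab in the frame of bay2 below -0.024 m and z of cassette1_tab in the frame of bay2 below -0.013 m) or (distance between cassette1_mid and bay3 below 0.007 m and x of cassette1_tab in the frame of bay3 below -0.024 m and z of cassette1_tab in the frame of bay3 below -0.013 m) or (distance between cassette1_mid and bay4 below 0.007 m and x of cassette1_tab in the frame of bay4 below -0.024 m and z of cassette1_tab in the frame of bay4 below -0.013 m)) and ((distance between cassette2_mid and bay1 below 0.007 m and x of cassette2_tab in the frame of bay1 below -0.024 m and z of cassette2_tab in the frame of bay1 below -0.013 m) or (distance between cassette2_mid and bay2 below 0.007 m and x of cassette2_tab in the frame of bay2 below -0.024 m and z of cassette2_tab in the frame of bay2 below -0.013 m) or (distance between cassette2_mid and bay3 below 0.007 m and x of cassette2_tab in the frame of bay3 below -0.024 m and z of cassette2_tab in the frame of bay3 below -0.013 m) or (distance between cassette2_mid and bay4 below 0.007 m and x of cassette2_tab in the frame of bay4 below -0.024 m and z of cassette2_tab in the frame of bay4 below -0.013 m)) and ((distance between cassette3_mid and bay1 below 0.007 m and x of cassette3_tab in the frame of bay1 below -0.024 m and z of cassette3_tab in the frame of bay1 below -0.013 m) or (distance between cassette3_mid and bay2 below 0.007 m and x of cassette3_tab in the frame of bay2 below -0.024 m and z of cassette3_tab in the frame of bay2 below -0.013 m) or (distance between cassette3_mid and bay3 below 0.007 m and x of cassette3_tab in the frame of bay3 below -0.024 m and z of cassette3_tab in the frame of bay3 below -0.013 m) or (distance between cassette3_mid and bay4 below 0.007 m and x of cassette3_tab in the frame of bay4 below -0.024 m and z of cassette3_tab in the frame of bay4 below -0.013 m)) and ((distance between cassette4_mid and bay1 below 0.007 m and x of cassette4_tab in the frame of bay1 below -0.024 m and z of cassette4_tab in the frame of bay1 below -0.013 m) or (distance between cassette4_mid and bay2 below 0.007 m and x of cassette4_tab in the frame of bay2 below -0.024 m and z of cassette4_tab in the frame of bay2 below -0.013 m) or (distance between cassette4_mid and bay3 below 0.007 m and x of cassette4_tab in the frame of bay3 below -0.024 m and z of cassette4_tab in the frame of bay3 below -0.013 m) or (distance between cassette4_mid and bay4 below 0.007 m and x of cassette4_tab in the frame of bay4 below -0.024 m and z of cassette4_tab in the frame of bay4 below -0.013 m)) and value of joint run_lever above 0.85 rad); the robot touches nothing.
It fails at once if the dish is pushed away (more than 30 mm) (distance of dish from where it was at the start of the episode above 0.03 m).
It fails at once if the tape is pushed away (more than 30 mm) (distance of tape from where it was at the start of the episode above 0.03 m).
Of cassette1, cassette2, cassette3, cassette4 only 3 to 4 are there at a start; the rules pass over those that are not, and their reading is None.
At some moment in a run one of cassette1, cassette2, cassette3, cassette4 may be knocked a few centimetres aside while the robot is not near it.
It also fails if it takes over 210 s, if anything falls off the work surface, if the arm or the gripper's body presses on something with over 40 N, if the wrist force passes 120 N, or if a joint passes its speed limit or range.

## Robot

A 6-joint arm with a two-finger parallel gripper is mounted at the origin on a cart in front of the work surface, level with it; the furniture and walls round the work are solid. World frame = base frame: x ahead of the robot, y to its left, z up, the work surface at z = 0. Lengths are in m, angles in rad, forces in N, time in s.
With the tool pointing down it reaches from about 0.4 to 0.825 m from the base axis. Payload 7 kg.
Tool frame: the origin (TCP) lies at the very end of the fingers, on their centre line; the grasp point (between the pads) lies 19 mm behind it; z points along the fingers, y is the direction in which the jaws open and shut (so a half turn about z gives the same grasp; the last joint's range is limited). The gripper opens to 88 mm and grips with 3 to 60 N. Pads are 19 mm wide; open, the fingers measure 130 mm over their backs; the gripper's body (78 mm by 193 mm) begins 47 mm behind the grasp point.
Start: joints at [-0.979, 0.359, 0.012, 0, -1.224, -0.288], TCP at [0.202, -0.644, 0.227] pointing down, gripper open.
Joint ranges: [-3.07, 3.07], [-1.43, 2.12], [-1.02, 1.25], [-3.03, 1.67], [-3.05, -0], [-3.03, 3.03]. Speed limits (rad/s): [2.39, 2.39, 3.01, 3.14, 3.14, 3.14].

## Interface

Orientations are given as [roll, pitch, yaw] about the fixed x, y, z axes, in that order (R = Rz(yaw) Ry(pitch) Rx(roll)).
In Python, from station import manip gives the robot as it stands.
- The arm moves only by the shell command python3 -m crank 'ROWS'. ROWS is JSON, a list of rows, each an object with "translation": the shift along the tool's x, y, z in mm, a list of three; "rotation": the turn, a rotation vector about the tool's x, y, z in degrees, a list of three; "grip": the finger opening in mm, from 0 to 87.6. A call has 1 to 12 rows; each row shifts and turns the pose as measured when the row begins, along the tool's axes as they then stand; what a row does not reach is not made up. A row lasts 1/8 s, in which the tool goes at most 62.5 mm and 10.7 degrees, less where a joint would pass 70% of its speed; a pose out of reach is approached as far as the arm can. A call is refused whole if a number of a shift passes 62.5 or a number of a turn 10.7, either way. A call with a gripper value outside its range is refused whole. The fingers move at their own pace and stop on an object; the grip force is fixed at half the most. Time passes only in rows, so rows that do not move let the fingers close. It gives the time, the measured TCP pose, the force and the opening at its end, in the units of the state.
- manip.read_state(): the state, without advancing time (a new reading comes with each control period).
- manip.snapshot(name): name is "scene" or "top" or "wrist"; returns a dict with "image" (420x560x3 uint8, blue, green, red), "z_map" (420x560 float32, m along the optical axis (not along the pixel's ray), 0 where there is no reading), "vertical_fov" (degrees; the focal length in pixels is half the picture's height over the tangent of half this angle, whatever the lens; pixels are square), "cx", "cy" (the principal point, pixels), "pose" (4x4, takes a point from camera to world coordinates). Camera axes: x right, y down, z forward; pixel columns grow to the right and rows downward; lengths in m; the calibration is good to about 2 mm. A picture is of the moment at which its call begins.
- manip.close_job(): hands the job in, once; it reports no verdict.
The state is a dict: "t": time; "joint_positions": joint angles; "joint_vel": joint speeds; "joint_efforts": joint torques, N m; "ee_pos": TCP position; "eef_rot": TCP orientation; "contact_force": force on the tool from outside, world axes, zero at the start; "ft_torque": the same for the moment, N m; "gripper_width": opening from 0.0 (shut) to 1.0 (fully open).
Only numpy, scipy, OpenCV 4.12 (cv2) and the standard library are available. Lean on these libraries where they do the work, as an engineer would, in place of code of your own. Each camera call takes 0.05 s, during which the arm holds its last target.

## Working session

There is one attempt and no reset: what is moved stays moved. The work goes in short steps, Python scripts to look and compute and a shell command to move; the robot and the scene stay as the last step left them, time stands still between calls to the robot, and variables do not carry over. Pictures are saved under pics/ and viewed, and the job is handed in when it is done.

```bash
ls -la; mkdir -p pics
cat > h.py <<'E'
import numpy as np, cv2
from station import manip
def snap(n,f=None):
    s=manip.snapshot(n)
    if f: cv2.imwrite('pics/'+f+'.png',s['image'])
    return s
def cam(s):
    h=s['image'].shape[0]; f=h/2/np.tan(np.radians(s['vertical_fov'])/2)
    return f,s['cx'],s['cy'],np.array(s['pose'])
def cloud(s):
    f,cx,cy,P=cam(s); z=s['z_map']; v,u=np.mgrid[:z.shape[0],:z.shape[1]]
    p=np.stack([(u-cx)/f*z,(v-cy)/f*z,z],-1)@P[:3,:3].T+P[:3,3]
    p[z<=0]=np.nan
    return p
def ray(s,u,v,h):
    f,cx,cy,P=cam(s); d=P[:3,:3]@np.array([(u-cx)/f,(v-cy)/f,1]); o=P[:3,3]
    return o+d*(h-o[2])/d[2]
E
python3 - <<'E'
from h import *
for n in ['scene','top','wrist']:
    s=snap(n,n+'0'); print(n,s['vertical_fov'],s['cx'],s['cy'],np.round(s['pose'],3).tolist())
print(manip.read_state())
E
```

```text
total 12
drwxr-xr-x  3 agent agent 4096 Dec  7 10:16 .
drwxr-xr-x 23 root  root  4096 Dec  7 10:16 ..
drwxr-xr-x  2 agent agent 4096 Dec  7 10:16 pics
scene 45.35417629861105 280.86295927271925 210.200516628947 [[-0.681, -0.525, 0.511, -0.311], [-0.732, 0.494, -0.469, 0.793], [-0.006, -0.693, -0.721, 1.179], [0.0, 0.0, 0.0, 1.0]]
top 48.395119134603604 286.37699697417116 204.98797875191084 [[0.023, -0.993, 0.116, 0.27], [-1.0, -0.025, -0.011, 0.111], [0.014, -0.116, -0.993, 1.722], [0.0, 0.0, 0.0, 1.0]]
wrist 70.17262628333813 278.8071826259814 211.85991508384512 [[-0.299, 0.913, 0.276, 0.128], [0.954, 0.286, 0.088, -0.667], [0.001, 0.29, -0.957, 0.382], [0.0, 0.0, 0.0, 1.0]]
{'t': 0.15, 'joint_positions': array([-9.78879709e-01,  3.59243367e-01,  1.12878633e-02, -2.08601091e-04,
       -1.22410701e+00, -2.88089738e-01]), 'joint_vel': array([0.00233406, 0.00035391, 0.00316855, 0.0003934 , 0.00094056,
       0.00158453]), 'joint_efforts': array([-1.57987295e-03, -5.83275998e+01,  2.93289775e+01,  7.00128615e+00,
        8.75892816e-03, -1.07629046e-04]), 'ee_pos': array([ 0.2017908 , -0.64375814,  0.22584069]), 'eef_rot': array([ 3.14032293e+00, -1.71732827e-04, -2.83783667e+00]), 'contact_force': array([ 0.02746245, -0.07157859,  0.32260776]), 'ft_torque': array([0.02910317, 0.01044054, 0.06354102]), 'gripper_width': 0.9964095037901803}
```

View pics/scene0.png

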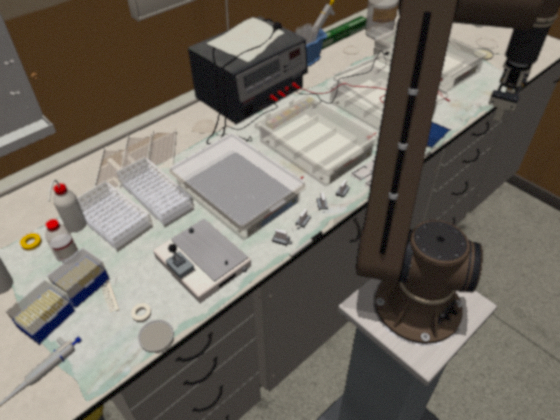

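View pics/top0.png

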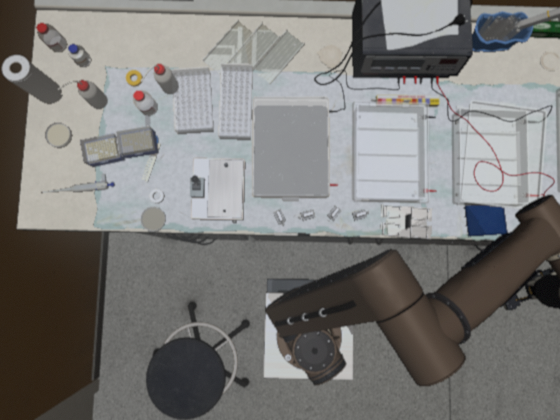

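View pics/wrist0.png

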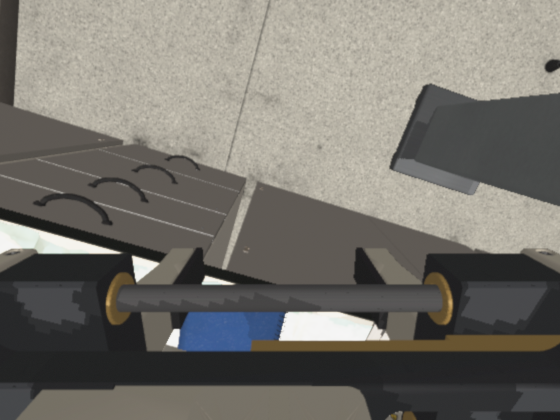

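Run:
```python
from h import *
s=snap('top'); im=s['image']
cv2.imwrite('pics/top_z.png',cv2.resize(im[150:245,170:450],None,fx=2.8,fy=2.8,interpolation=cv2.INTER_CUBIC))
for n,(u,v) in dict(sh=(218,189),lev=(198,185),c1=(280,216),c2=(308,215),c3=(334,213),c4=(360,215),tray=(407,220)).items(): print(n,ray(s,u,v,0.02).round(3))
s=snap('scene'); im=s['image']
cv2.imwrite('pics/sc_z.png',cv2.resize(im[160:320,130:380],None,fx=3.2,fy=3.2,interpolation=cv2.INTER_CUBIC))
```

```text
sh [0.522 0.344 0.02 ]
lev [0.535 0.418 0.02 ]
c1 [0.428 0.114 0.02 ]
c2 [0.434 0.012 0.02 ]
c3 [ 0.444 -0.084  0.02 ]
c4 [ 0.439 -0.179  0.02 ]
tray [ 0.425 -0.352  0.02 ]
```

View pics/top_z.png

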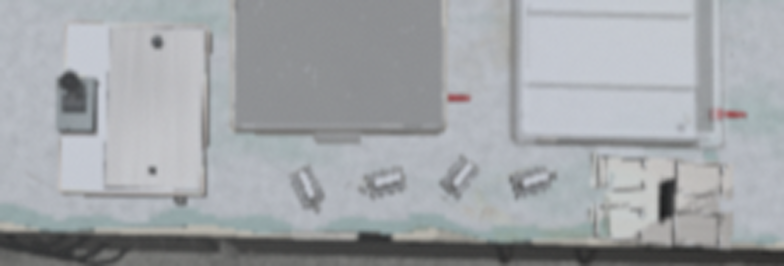

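View pics/sc_z.png

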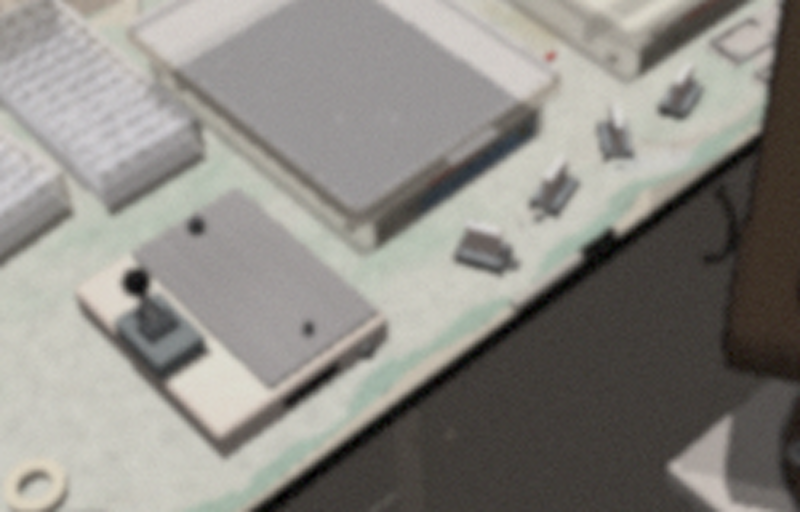

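```bash
cat >> h.py <<'E'
from scipy.spatial.transform import Rotation as Rn
def plan(x,y,z,yawdeg):
    """rows to type: rotation first, then shift in tool axes after rotation"""
    st=manip.read_state(); R=Rn.from_euler('xyz',st['eef_rot']); p=st['ee_pos']
    T=Rn.from_euler('xyz',[np.pi,0,np.radians(yawdeg)])
    rv=(R.inv()*T).as_rotvec(degrees=True)
    d=T.inv().apply(np.array([x,y,z])-p)*1000
    dc=R.inv().apply(np.array([x,y,z])-p)*1000
    n=int(np.ceil(max(np.linalg.norm(d)/60,1e-9))); m=int(np.ceil(np.linalg.norm(rv)/10.5))
    print('rot',rv.round(2),'m',m,(rv/max(m,1)).round(2),'| shift',d.round(1),'n',n,(d/max(n,1)).round(1),'| shift in current axes',dc.round(1))
def st():
    s=manip.read_state(); print(round(s['t'],2),s['ee_pos'].round(4),np.degrees(s['eef_rot']).round(2),s['contact_force'].round(1),round(s['gripper_width']*87.6,1))
E
python3 -c "
from h import *
plan(0.5,-0.38,0.28,180)"
```

```text
rot [ 0.04 -0.02 17.4 ] m 2 [ 0.02 -0.01  8.7 ] | shift [-298.2  263.9  -53.9] n 7 [-42.6  37.7  -7.7] | shift in current axes [-363.5  162.7  -53.8]
```

```bash
python3 -m crank '[{"translation":[0,0,0],"rotation":[0,0,8.7],"grip":87.6},{"translation":[0,0,0],"rotation":[0,0,8.7],"grip":87.6},{"translation":[-43,38,-8],"rotation":[0,0,0],"grip":87.6},{"translation":[-43,38,-8],"rotation":[0,0,0],"grip":87.6},{"translation":[-43,38,-8],"rotation":[0,0,0],"grip":87.6},{"translation":[-43,38,-8],"rotation":[0,0,0],"grip":87.6},{"translation":[-43,38,-8],"rotation":[0,0,0],"grip":87.6},{"translation":[-43,38,-8],"rotation":[0,0,0],"grip":87.6},{"translation":[-43,38,-8],"rotation":[0,0,0],"grip":87.6}]'
python3 - <<'E'
from h import *
s=snap('wrist','w1'); st(); print(np.round(s['pose'],3).tolist())
s=snap('top'); cv2.imwrite('pics/top_z1.png',cv2.resize(s['image'][150:245,170:450],None,fx=2.8,fy=2.8,interpolation=cv2.INTER_CUBIC))
E
```

```text
t: 1.38
ee_pos: [0.5111, -0.3757, 0.2816]
eef_rot: [3.138, -0.002, 3.124]
contact_force: [0.1, -0.7, -0.4]
gripper_width: 0.999
1.43 [ 0.5161 -0.3723  0.2823] [1.7982e+02 2.0000e-02 1.7916e+02] [2.4 0.6 1.9] 87.3
[[0.017, 0.957, 0.288, 0.434], [1.0, -0.017, -0.002, -0.375], [0.003, 0.288, -0.958, 0.438], [0.0, 0.0, 0.0, 1.0]]
```

View pics/w1.png

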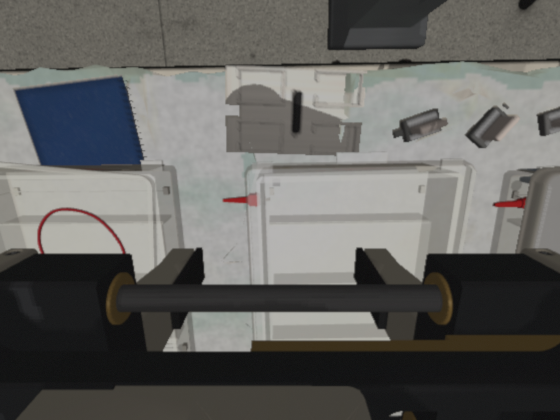

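```bash
python3 -m crank '[{"translation":[45,0,20],"rotation":[0,0,0.5],"grip":87.6},{"translation":[45,0,30],"rotation":[0,0,0.3],"grip":87.6},{"translation":[10,0,20],"rotation":[0,0,0],"grip":87.6}, {"translation":[0,0,0],"rotation":[0,0,0],"grip":87.6}]'
python3 - <<'E'
from h import *
s=snap('wrist','w2'); st(); np.savez('w2.npz',img=s['image'])
p=cloud(s); g=(p[...,2]>0.025)&(p[...,2]<0.07)&(np.arange(420)[:,None]<250)
q=p[g]; print(q[:,0].min(),q[:,0].max(),q[:,1].min(),q[:,1].max())
E
```

```text
t: 1.98
ee_pos: [0.4117, -0.3708, 0.2094]
eef_rot: [3.138, -0.001, 3.117]
contact_force: [-0.2, 0.5, 1.2]
gripper_width: 1.005
2.02 [ 0.4126 -0.3712  0.2104] [179.85   0.   178.62] [ 0.7  0.5 -0.7] 87.9
0.39561821272269215 0.4611937395323892 -0.3587864393599268 -0.07213612313552392
```

View pics/w2.png

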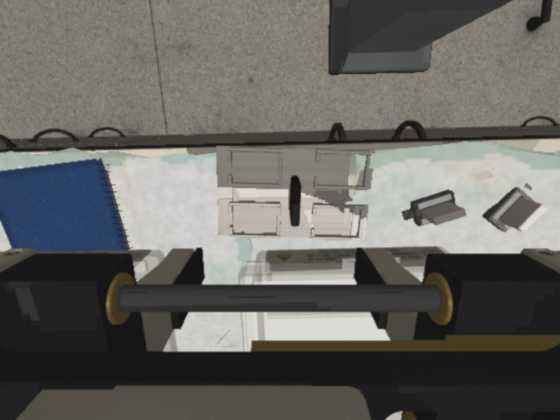

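Run:
```python
from h import *
im=np.load('w2.npz')['img']
cv2.imwrite('pics/w2z.png',cv2.resize(im[140:245,205:385],None,fx=4.4,fy=4.4,interpolation=cv2.INTER_CUBIC))
```

```text
(no output)
```

View pics/w2z.png

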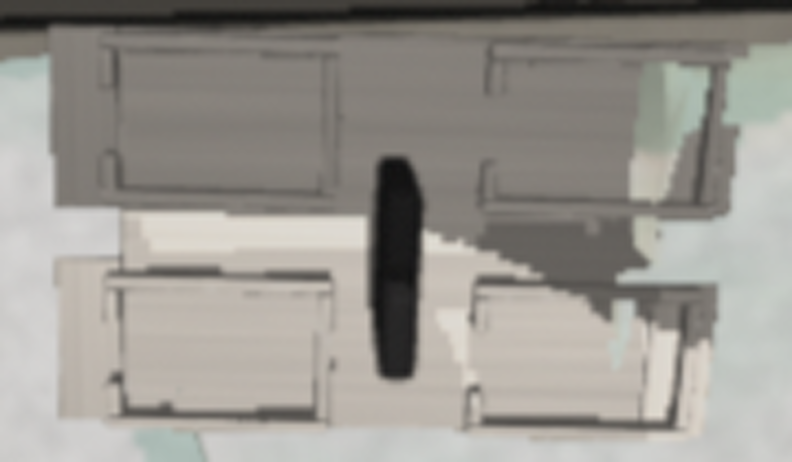

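Run:
```python
from h import *
s=snap('wrist','w2b'); st(); p=cloud(s)
rows=np.arange(420)[:,None]<245
m=(p[...,2]>0.05)&(p[...,2]<0.062)&rows&(p[...,1]<-0.25)&(p[...,1]>-.5)
q=p[m]; print('fin top',len(q),np.median(q,0).round(4),cv2.minAreaRect((q[:,:2]*1000).astype(np.float32)))
m2=(p[...,2]>0.004)&(p[...,2]<0.03)&rows&(p[...,1]<-0.2)&(p[...,1]>-.52)&(p[...,0]<.5)
q=p[m2]; print('plate',len(q),np.median(q,0).round(4),cv2.minAreaRect((q[:,:2]*1000).astype(np.float32)))
b=(s['image'].max(2)<45)&rows; b[:170]=0; b[:,:270]=0; b[:,320:]=0
v,u=np.nonzero(b); print(u.min(),u.max(),v.min(),v.max())
print(np.isnan(p[140:240,205:385]).any(-1).mean(), np.nanmedian(p[160:240,150:210,2]))
# cassettes
m=(p[...,2]>0.035)&(p[...,2]<0.055)&rows&(p[...,1]>-0.25)
k,l,stt,c=cv2.connectedComponentsWithStats(m.astype(np.uint8))
for i in range(1,k):
    if stt[i,4]>15: print(stt[i],np.median(p[l==i],0).round(4),cv2.minAreaRect((p[l==i][:,:2]*1000).astype(np.float32)))
```

```text
2.08 [ 0.4136 -0.3715  0.2111] [1.7990e+02 7.0000e-02 1.7865e+02] [ 0.2 -0.4  0.3] 87.6
fin top 396 [ 0.4192 -0.3525  0.0539] ((420.2745666503906, -352.6280822753906), (9.958192825317383, 49.097232818603516), 86.6663589477539)
plate 10806 [ 0.4128 -0.3396  0.005 ] ((425.24908447265625, -358.9415283203125), (319.1789855957031, 128.19000244140625), 88.58840942382812)
290 300 175 223
0.004111111111111111 0.0018327298903530465
[512 201  35  30 497] [ 0.4439 -0.0868  0.0447] ((444.785400390625, -84.98416137695312), (12.0673828125, 36.36252975463867), 51.84926223754883)
[429 205  37  19 400] [ 0.4396 -0.1808  0.0454] ((440.85687255859375, -179.26834106445312), (10.455001831054688, 36.62322235107422), 17.289813995361328)
```

```bash
python3 -m crank '[{"translation":[0,0,-30],"rotation":[0,0,-10.6],"grip":87.6},{"translation":[0,0,-30],"rotation":[0,0,-10.6],"grip":87.6},{"translation":[0,0,-30],"rotation":[0,0,-10.6],"grip":87.6},{"translation":[0,0,0],"rotation":[0,0,-10.6],"grip":87.6},{"translation":[0,0,0],"rotation":[0,0,-10.6],"grip":87.6},{"translation":[0,0,0],"rotation":[0,0,-10.6],"grip":87.6},{"translation":[0,0,0],"rotation":[0,0,-10.6],"grip":87.6},{"translation":[0,0,0],"rotation":[0,0,-10.6],"grip":87.6},{"translation":[0,0,0],"rotation":[0,0,-10.6],"grip":87.6},{"translation":[0,0,0],"rotation":[0,0,-10.6],"grip":87.6},{"translation":[0,0,0],"rotation":[0,0,-10.6],"grip":87.6},{"translation":[0,0,0],"rotation":[0,0,-10.6],"grip":87.6}]'
python3 -c "
from h import *
st();plan(0.42,.33,.3,0)"
```

```text
t: 3.58
ee_pos: [0.4266, -0.3764, 0.3189]
eef_rot: [-3.134, -0.018, -0.911]
contact_force: [-0.1, -0.2, 1.4]
gripper_width: 0.997
3.58 [ 0.4266 -0.3764  0.3189] [-179.54   -1.04  -52.22] [-0.1 -0.2  1.4] 87.3
rot [ 5.000e-02 -1.180e+00 -5.222e+01] m 5 [ 1.000e-02 -2.400e-01 -1.044e+01] | shift [  -6.6 -706.4   18.9] n 12 [ -0.5 -58.9   1.6] | shift in current axes [-562.6 -427.5   12. ]
```

```bash
python3 -m crank '[{"translation":[0,0,0],"rotation":[0,-1.2,-10.4],"grip":0},{"translation":[0,0,0],"rotation":[0,0,-10.4],"grip":0},{"translation":[0,0,0],"rotation":[0,0,-10.4],"grip":0},{"translation":[0,0,0],"rotation":[0,0,-10.4],"grip":0},{"translation":[0,0,0],"rotation":[0,0,-10.4],"grip":0}]'
python3 -m crank '[{"translation":[0,-59,0],"rotation":[0,0,0],"grip":0},{"translation":[0,-59,0],"rotation":[0,0,0],"grip":0},{"translation":[0,-59,0],"rotation":[0,0,0],"grip":0},{"translation":[0,-59,0],"rotation":[0,0,0],"grip":0},{"translation":[0,-59,0],"rotation":[0,0,0],"grip":0},{"translation":[0,-59,0],"rotation":[0,0,0],"grip":0},{"translation":[0,-59,0],"rotation":[0,0,0],"grip":0},{"translation":[0,-59,0],"rotation":[0,0,0],"grip":0},{"translation":[0,-59,0],"rotation":[0,0,0],"grip":0},{"translation":[0,-59,0],"rotation":[0,0,0],"grip":0},{"translation":[0,-59,0],"rotation":[0,0,0],"grip":0},{"translation":[0,-50,0],"rotation":[0,0,0],"grip":0}]'
cat > look.py <<'E'
from h import *
import sys
s=snap('wrist',sys.argv[1]); st(); p=cloud(s); np.savez('/tmp/'+sys.argv[1]+'.npz',img=s['image'],p=p)
E
python3 look.py w3
```

```text
t: 4.2
ee_pos: [0.432, -0.3782, 0.3249]
eef_rot: [-3.14, -0.01, 0.025]
contact_force: [0.3, 0.3, 0.5]
gripper_width: 0.491
t: 5.7
ee_pos: [0.4203, 0.3443, 0.3433]
eef_rot: [-3.131, -0.033, 0.029]
contact_force: [1.3, 0.3, 0.3]
gripper_width: 0.007
5.75 [0.4207 0.349  0.3423] [-179.41   -1.88    1.75] [1.8 5.6 1.9] 0.4
```

View pics/w3.png

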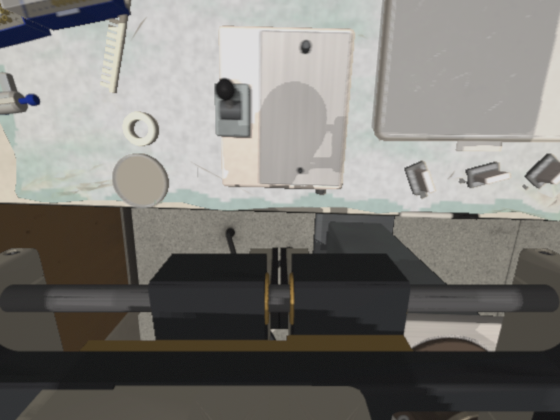

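```bash
python3 look.py w4
python3 - <<'E'
import numpy as np,cv2
d=np.load('/tmp/w4.npz'); p=d['p'];im=d['img']
rows=np.arange(420)[:,None]<215
def comp(m,mn=20):
    k,l,s,c=cv2.connectedComponentsWithStats(m.astype(np.uint8))
    for i in range(1,k):
        if s[i,4]>mn: 
            q=p[l==i]; r=cv2.minAreaRect((q[:,:2]*1000).astype(np.float32)); print(s[i],q.mean(0).round(4),'z',q[:,2].min().round(4),q[:,2].max().round(4),np.round(r[0],1),np.round(r[1],1),round(r[2],2))
roi=rows&(p[...,1]>.2)&(p[...,1]<.5)&(p[...,0]<.7)
print('platform');comp(roi&(abs(p[...,2]-.05)<.003)&(p[...,1]<.43),200)
print('box44+plat');comp(roi&(p[...,2]>.035)&(p[...,2]<.06),200)
print('pegs');comp(roi&(p[...,2]>.057)&(p[...,1]<.405),4)
print('lever');comp(roi&(p[...,2]>.075)&(p[...,1]>.38),4)
print('top of lever');comp(roi&(p[...,2]>.1)&(p[...,1]>.38),4)
cl=rows&(p[...,2]>.036)&(p[...,2]<.055)&(p[...,1]<.2)&(p[...,0]<.49)
print('cass');comp(cl)
E
python3 - <<'E'
import cv2,numpy as np
im=np.load('/tmp/w4.npz')['img']
cv2.imwrite('pics/w4z.png',cv2.resize(im[20:200,205:370],None,fx=3.3,fy=3.3,interpolation=cv2.INTER_CUBIC))
E
```

```text
5.8 [0.4204 0.3462 0.3419] [-179.5    -1.81    1.8 ] [-0.  -0.3 -0.6] 0.3
platform
[  263    31    94   155 12135] [0.5282 0.3152 0.0484] z 0.047 0.0525 [522.7 315.2] [209.4 123.5] 0.18
box44+plat
[  222    25   137   165 18972] [0.5294 0.3372 0.0464] z 0.0354 0.0599 [522.7 343.1] [226.2 190.2] 0.21
pegs
[ 377    0   35  141 2862] [0.5781 0.2118 0.0854] z 0.0659 0.0917 [573.1 210.2] [170.1  21.9] 0.58
[305  40  11  12 105] [0.6066 0.3157 0.0612] z 0.057 0.0654 [607.2 315.9] [13.5 13.3] 4.86
[237  82   4  14  33] [0.5434 0.4036 0.1133] z 0.1068 0.1184 [544.1 403.5] [15.1  2.6] 2.17
[242  83  13  54 611] [0.5227 0.3973 0.0678] z 0.0571 0.0784 [522.4 397.4] [70.  15.1] 0.25
[302 168   6   6  29] [0.4411 0.3148 0.0604] z 0.0572 0.0642 [440.8 314.4] [7.6 7.7] 2.0
lever
[220  78  26  39 670] [0.5342 0.4141 0.1011] z 0.075 0.1244 [534.5 415.7] [41.7 30.3] 1.87
top of lever
[220  78  21  23 381] [0.5427 0.4136 0.118 ] z 0.1068 0.1244 [543.2 414.1] [23.7 24.8] 86.55
cass
[424 170  15  23 201] [0.429  0.1189 0.0447] z 0.0364 0.0486 [428.4 117.5] [35.8 10.4] 25.58
[486 172  28  13 211] [0.4376 0.0157 0.0445] z 0.0363 0.0487 [436.9  14.1] [10.8 35.4] 17.8
[550 172  10  13  75] [ 0.4377 -0.0729  0.0414] z 0.0361 0.0469 [439.8 -73.6] [ 8.5 18.6] 80.19
```

View pics/w4z.png

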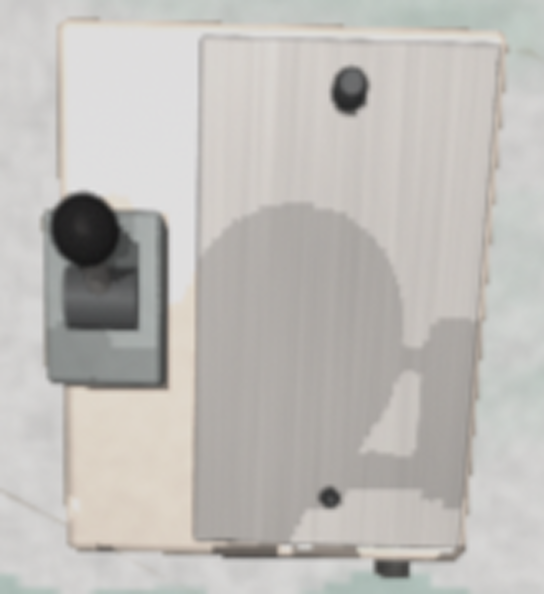

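```bash
python3 -c "
from h import *
plan(0.60,.414,.17,0)"
```

```text
rot [-0.53 -1.81  1.81] m 1 [-0.53 -1.81  1.81] | shift [179.6 -67.8 171.9] n 5 [ 35.9 -13.6  34.4] | shift in current axes [176.1 -60.6 178.1]
```

```bash
python3 -m crank '[{"translation":[0,0,0],"rotation":[-0.5,-1.8,1.8],"grip":0},{"translation":[45,-17,20],"rotation":[0,0,0],"grip":0},{"translation":[45,-17,30],"rotation":[0,0,0],"grip":0},{"translation":[45,-17,45],"rotation":[0,0,0],"grip":0},{"translation":[44,-17,45],"rotation":[0,0,0],"grip":0},{"translation":[0,0,15],"rotation":[0,0,0],"grip":0},{"translation":[0,0,0],"rotation":[0,0,0],"grip":0}]'
python3 -c "
from h import *
st();plan(0.60,.414,.10,0)"
```

```text
t: 6.68
ee_pos: [0.6035, 0.4213, 0.1958]
eef_rot: [-3.133, -0.008, 0.004]
contact_force: [0.8, -0.1, 0.3]
gripper_width: 0.006
6.67 [0.6035 0.4213 0.1958] [-179.52   -0.44    0.25] [ 0.8 -0.1  0.3] 0.5
rot [-0.48 -0.44  0.26] m 1 [-0.48 -0.44  0.26] | shift [-3.5  7.3 95.8] n 2 [-1.7  3.6 47.9] | shift in current axes [-4.2  8.1 95.8]
```

```bash
python3 -m crank '[{"translation":[-2,7,30],"rotation":[-0.5,-0.4,0.2],"grip":0},{"translation":[0,0,30],"rotation":[0,0,0],"grip":0},{"translation":[0,0,25],"rotation":[0,0,0],"grip":0},{"translation":[0,0,10],"rotation":[0,0,0],"grip":0},{"translation":[0,0,0],"rotation":[0,0,0],"grip":0},{"translation":[-20,0,0],"rotation":[0,0,0],"grip":0},{"translation":[-20,0,0],"rotation":[0,0,0],"grip":0},{"translation":[0,0,0],"rotation":[0,0,0],"grip":0}]'
python3 -c "
from h import *
st();plan(0.53,.414,.10,0)"
```

```text
t: 7.68
ee_pos: [0.5649, 0.4208, 0.1194]
eef_rot: [-3.124, -0.021, 0.006]
contact_force: [0.7, 0.1, 0.6]
gripper_width: 0.007
7.67 [0.5649 0.4208 0.1194] [-178.99   -1.19    0.32] [0.7 0.1 0.6] 0.6
rot [-1.02 -1.19  0.33] m 1 [-1.02 -1.19  0.33] | shift [-34.9   6.8  19.4] n 1 [-34.9   6.8  19.4] | shift in current axes [-35.4   6.9  18.6]
```

```bash
python3 -m crank '[{"translation":[0,7,18],"rotation":[-1,-1.2,0.3],"grip":0},{"translation":[0,5,6],"rotation":[0,0,0],"grip":0}]'
python3 -c "
from h import *
st();plan(0.53,.414,.10,0)"
```

```text
t: 7.92
ee_pos: [0.567, 0.41, 0.0969]
eef_rot: [-3.139, -0.002, 0.001]
contact_force: [-0.3, -0.4, 0.1]
gripper_width: 0.007
7.92 [0.567  0.41   0.0969] [-1.7985e+02 -1.1000e-01  7.0000e-02] [-0.3 -0.4  0.1] 0.6
rot [-0.15 -0.11  0.07] m 1 [-0.15 -0.11  0.07] | shift [-37.   -4.   -3.1] n 1 [-37.   -4.   -3.1] | shift in current axes [-37.   -4.1  -3.1]
```

```bash
python3 -m crank '[{"translation":[-12,-2,-2],"rotation":[0,0,0],"grip":0},{"translation":[-12,0,0],"rotation":[0,0,0],"grip":0},{"translation":[-12,0,0],"rotation":[0,0,0],"grip":0}]'; python3 -m crank '[{"translation":[-10,0,0],"rotation":[0,0,0],"grip":0}]'; python3 -m crank '[{"translation":[-6,0,0],"rotation":[0,0,0],"grip":0}]'
```

```text
t: 8.3
ee_pos: [0.532, 0.4113, 0.0985]
eef_rot: [-3.139, -0.004, -0.001]
contact_force: [1.8, -0.8, 0.9]
gripper_width: 0.003
t: 8.43
ee_pos: [0.5208, 0.4112, 0.0984]
eef_rot: [-3.139, -0.003, -0.001]
contact_force: [1.7, 0.6, -1.8]
gripper_width: 0.002
t: 8.55
ee_pos: [0.519, 0.4117, 0.099]
eef_rot: [-3.137, -0.012, 0.001]
contact_force: [45.2, -6.2, -21.5]
gripper_width: 0.003
```

```bash
python3 -m crank '[{"translation":[25,0,0],"rotation":[0,0,0],"grip":0},{"translation":[20,0,-40],"rotation":[0,0,0],"grip":87.6},{"translation":[0,0,-50],"rotation":[0,0,0],"grip":87.6},{"translation":[-50,20,-50],"rotation":[0,0,0],"grip":87.6},{"translation":[-50,20,-30],"rotation":[0,0,0],"grip":87.6},{"translation":[-30,0,0],"rotation":[0,0,0],"grip":87.6},{"translation":[0,0,0],"rotation":[0,0,0],"grip":87.6}]'; python3 look.py w5
python3 - <<'E'
import cv2,numpy as np
d=np.load('/tmp/w5.npz');im=d['img'];p=d['p']
m=(p[...,2]>.1)&(p[...,2]<.13)&(p[...,1]>.38)&(p[...,1]<.45)&(p[...,0]<.6)&(np.arange(420)[:,None]<240)
print(p[m].mean(0),m.sum())
E
```

```text
t: 9.43
ee_pos: [0.4318, 0.3713, 0.2627]
eef_rot: [3.141, -0.003, 0.002]
contact_force: [0.0, 0.7, -0.3]
gripper_width: 0.625
9.47 [0.4328 0.3716 0.2629] [ 1.7997e+02 -2.4000e-01  1.0000e-01] [0.6 0.2 0.1] 58.9
[0.49873822 0.41372884 0.11691325] 541
```

View pics/w5.png

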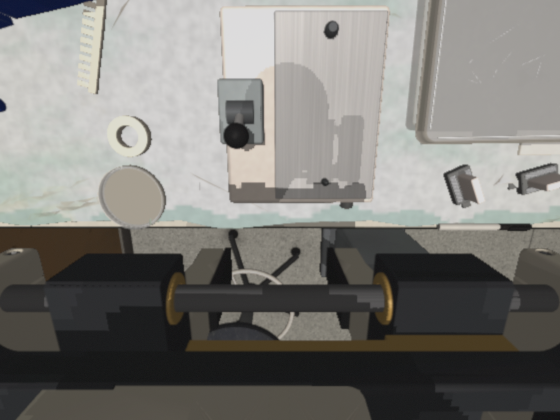

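```bash
python3 -m crank '[{"translation":[0,60,0],"rotation":[0,0,0],"grip":87.6},{"translation":[0,60,0],"rotation":[0,0,0],"grip":87.6},{"translation":[0,60,0],"rotation":[0,0,0],"grip":87.6},{"translation":[0,60,0],"rotation":[0,0,0],"grip":87.6},{"translation":[0,60,0],"rotation":[0,0,0],"grip":87.6},{"translation":[0,60,0],"rotation":[0,0,0],"grip":87.6},{"translation":[0,60,0],"rotation":[0,0,0],"grip":87.6},{"translation":[0,60,0],"rotation":[0,0,0],"grip":87.6},{"translation":[0,60,0],"rotation":[0,0,0],"grip":87.6},{"translation":[0,60,0],"rotation":[0,0,0],"grip":87.6},{"translation":[0,60,0],"rotation":[0,0,0],"grip":87.6},{"translation":[0,40,0],"rotation":[0,0,0],"grip":87.6}]'
python3 -c "
from h import *
st();plan(0.4203,-.3526,.13,-3.3)"
```

```text
t: 10.98
ee_pos: [0.4363, -0.3498, 0.2595]
eef_rot: [3.136, 0.006, 0.006]
contact_force: [1.2, 0.4, -0.4]
gripper_width: 0.999
10.97 [ 0.4363 -0.3498  0.2595] [179.7    0.34   0.36] [ 1.2  0.4 -0.4] 87.5
rot [0.31 0.33 3.66] m 1 [0.31 0.33 3.66] | shift [-15.8   3.7 129.5] n 3 [-5.3  1.2 43.2] | shift in current axes [-15.3   2.1 129.6]
```

```bash
python3 -m crank '[{"translation":[-10,2,40],"rotation":[0.3,0.3,3.6],"grip":87.6},{"translation":[-6,1,45],"rotation":[0,0,0],"grip":87.6},{"translation":[0,0,30],"rotation":[0,0,0],"grip":87.6},{"translation":[0,0,0],"rotation":[0,0,0],"grip":87.6}]'
python3 look.py w6; python3 -c "
from h import *
plan(0.4203,-.3526,.022,-3.3)
d=np.load('/tmp/w6.npz');p=d['p']
m=(p[...,2]>.046)&(p[...,2]<.062)&(p[...,1]>-.42)&(p[...,1]<-.28)&(p[...,0]<.46)&(p[...,0]>.38)
q=p[m];print(m.sum(),q.mean(0),cv2.minAreaRect((q[:,:2]*1000).astype(np.float32)))"
```

```text
t: 11.48
ee_pos: [0.418, -0.3583, 0.1375]
eef_rot: [-3.14, 0.007, -0.067]
contact_force: [-0.7, -0.3, 0.6]
gripper_width: 0.997
11.53 [ 0.4189 -0.3587  0.139 ] [-179.97    0.29   -3.78] [-0.  -0.6 -0.1] 87.6
rot [-0.04  0.29 -0.48] m 1 [-0.04  0.29 -0.48] | shift [  1.   -6.2 117. ] n 2 [ 0.5 -3.1 58.5] | shift in current axes [  1.5  -6.1 117. ]
666 [ 0.42347538 -0.35228672  0.05362186] ((422.236328125, -352.111328125), (10.054435729980469, 49.023616790771484), 87.05378723144531)
```

View pics/w6.png

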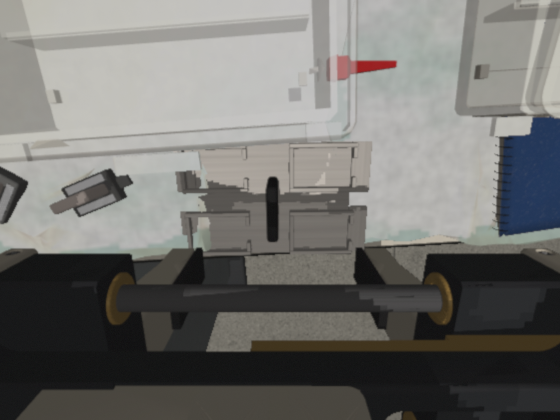

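```bash
python3 -m crank '[{"translation":[2,-6,35],"rotation":[0,0.3,-0.4],"grip":87.6},{"translation":[0,0,35],"rotation":[0,0,0],"grip":87.6},{"translation":[0,0,25],"rotation":[0,0,0],"grip":87.6}]'
python3 -c "
from h import *
st();plan(0.421,-.3526,.022,-3.1)"
```

```text
t: 11.9
ee_pos: [0.4276, -0.3558, 0.0486]
eef_rot: [3.137, -0.011, -0.057]
contact_force: [-0.3, 0.4, 0.5]
gripper_width: 0.997
11.9 [ 0.4276 -0.3558  0.0486] [179.74  -0.65  -3.25] [-0.3  0.4  0.5] 87.3
rot [ 0.26 -0.65 -0.16] m 1 [ 0.26 -0.65 -0.16] | shift [-6.7 -2.8 26.6] n 1 [-6.7 -2.8 26.6] | shift in current axes [-7.  -2.9 26.5]
```

```bash
python3 -m crank '[{"translation":[-7,-3,14],"rotation":[0.3,-0.6,0],"grip":87.6},{"translation":[0,0,11],"rotation":[0,0,0],"grip":87.6}]'
python3 -c "
from h import *
st();plan(0.421,-.3526,.022,-3.1)"
```

```text
t: 12.15
ee_pos: [0.4222, -0.3529, 0.0241]
eef_rot: [-3.141, -0.002, -0.056]
contact_force: [0.5, -0.7, 0.6]
gripper_width: 1.0
12.15 [ 0.4222 -0.3529  0.0241] [-1.7999e+02 -1.1000e-01 -3.2000e+00] [ 0.5 -0.7  0.6] 87.6
rot [-0.01 -0.11 -0.1 ] m 1 [-0.01 -0.11 -0.1 ] | shift [-1.2 -0.2  2.1] n 1 [-1.2 -0.2  2.1] | shift in current axes [-1.2 -0.2  2.1]
```

```bash
python3 -m crank '[{"translation":[0,0,1],"rotation":[0,0,0],"grip":0},{"translation":[0,0,0],"rotation":[0,0,0],"grip":0},{"translation":[0,0,0],"rotation":[0,0,0],"grip":0},{"translation":[0,0,0],"rotation":[0,0,0],"grip":0},{"translation":[0,0,0],"rotation":[0,0,0],"grip":0},{"translation":[0,0,0],"rotation":[0,0,0],"grip":0},{"translation":[0,0,0],"rotation":[0,0,0],"grip":0},{"translation":[0,0,0],"rotation":[0,0,0],"grip":0},{"translation":[0,0,0],"rotation":[0,0,0],"grip":0},{"translation":[0,0,0],"rotation":[0,0,0],"grip":0}]'; python3 -c "
from h import *
st()"
```

```text
t: 13.4
ee_pos: [0.424, -0.3537, 0.0256]
eef_rot: [3.14, -0.006, -0.055]
contact_force: [0.4, -0.5, 0.4]
gripper_width: 0.108
13.4 [ 0.424  -0.3537  0.0256] [179.92  -0.32  -3.17] [ 0.4 -0.5  0.4] 9.5
```

```bash
python3 -m crank '[{"translation":[0,0,-20],"rotation":[0,0,0],"grip":0},{"translation":[0,0,-40],"rotation":[0,0,0],"grip":0},{"translation":[0,0,-50],"rotation":[0,0,0],"grip":0},{"translation":[0,0,-50],"rotation":[0,0,0],"grip":0},{"translation":[0,0,-30],"rotation":[0,0,4],"grip":0},{"translation":[0,0,0],"rotation":[0,0,9],"grip":0},{"translation":[0,0,0],"rotation":[0,0,10],"grip":0},{"translation":[0,0,0],"rotation":[0,0,10],"grip":0},{"translation":[0,0,0],"rotation":[0,0,10],"grip":0},{"translation":[0,0,0],"rotation":[0,0,10],"grip":0},{"translation":[0,0,0],"rotation":[0,0,10],"grip":0},{"translation":[0,0,0],"rotation":[0,0,10],"grip":0}]'; python3 -c "
from h import *
st(); plan(.5,.3,.22,-89.8)"
```

```text
t: 14.9
ee_pos: [0.4182, -0.3504, 0.2157]
eef_rot: [3.138, 0.007, -1.373]
contact_force: [0.5, 0.2, -2.0]
gripper_width: 0.115
14.9 [ 0.4182 -0.3504  0.2157] [179.81   0.4  -78.66] [ 0.5  0.2 -2. ] 10.1
rot [ 0.23  0.38 11.14] m 2 [0.11 0.19 5.57] | shift [-650.1  -84.1   -4.3] n 11 [-59.1  -7.6  -0.4] | shift in current axes [-6.216e+02 -2.081e+02 -6.000e-01]
```

```bash
python3 -m crank '[{"translation":[0,0,0],"rotation":[0,0,8],"grip":0},{"translation":[0,0,0],"rotation":[0.2,0.3,3],"grip":0},{"translation":[-30,-6,0],"rotation":[0,0,0],"grip":0},{"translation":[-55,-10,0],"rotation":[0,0,0],"grip":0},{"translation":[-60,-10,0],"rotation":[0,0,0],"grip":0},{"translation":[-60,-10,0],"rotation":[0,0,0],"grip":0},{"translation":[-60,-8,0],"rotation":[0,0,0],"grip":0},{"translation":[-60,-8,0],"rotation":[0,0,0],"grip":0},{"translation":[-60,-8,0],"rotation":[0,0,0],"grip":0},{"translation":[-60,-8,0],"rotation":[0,0,0],"grip":0},{"translation":[-60,-8,0],"rotation":[0,0,0],"grip":0},{"translation":[-60,-8,0],"rotation":[0,0,0],"grip":0}]'; python3 -c "
from h import *
st(); plan(.5227,.3152,.18,-89.8)"
```

```text
t: 16.4
ee_pos: [0.5026, 0.2288, 0.2118]
eef_rot: [3.132, 0.005, -1.583]
contact_force: [1.0, -0.1, -2.8]
gripper_width: 0.115
16.4 [0.5026 0.2288 0.2118] [179.45   0.26 -90.71] [ 1.  -0.1 -2.8] 10.1
rot [ 0.55  0.26 -0.9 ] m 1 [ 0.55  0.26 -0.9 ] | shift [-86.3 -20.4  31.8] n 2 [-43.2 -10.2  15.9] | shift in current axes [-86.5 -19.4  32. ]
```

```bash
python3 -m crank '[{"translation":[-40,-9,10],"rotation":[0.5,0.3,-0.9],"grip":0},{"translation":[-30,-9,10],"rotation":[0,0,0],"grip":0},{"translation":[-12,0,12],"rotation":[0,0,0],"grip":0},{"translation":[0,0,0],"rotation":[0,0,0],"grip":0}]'; python3 look.py w7;python3 -c "
from h import *
plan(.5227,.3127,.095,-89.8)
d=np.load('/tmp/w7.npz');p=d['p'];print(manip.read_state()['ee_pos'])
z=manip.read_state()['ee_pos'][2]-.0256
m=(abs(p[...,2]-z-.056)<.008)&(p[...,1]>.2)&(p[...,1]<.4)&(p[...,0]<.56)&(p[...,0]>.48)&(np.arange(420)[:,None]<240)
q=p[m];print(m.sum(),q.mean(0),cv2.minAreaRect((q[:,:2]*1000).astype(np.float32)))
m=(abs(p[...,2]-z-.006)<.006)&(p[...,1]>.2)&(p[...,1]<.4)&(np.arange(420)[:,None]<240)
q=p[m];print(m.sum(),q.mean(0),cv2.minAreaRect((q[:,:2]*1000).astype(np.float32)))
"
```

```text
t: 16.9
ee_pos: [0.519, 0.3168, 0.1755]
eef_rot: [3.137, -0.004, -1.563]
contact_force: [0.0, -0.8, -2.6]
gripper_width: 0.111
16.95 [0.5194 0.3165 0.1762] [ 1.7978e+02 -1.7000e-01 -8.9550e+01] [ 0.4  0.1 -2. ] 10.0
rot [ 0.22 -0.17  0.25] m 1 [ 0.22 -0.17  0.25] | shift [ 3.8 -3.3 81.2] n 2 [ 1.9 -1.7 40.6] | shift in current axes [ 3.6 -3.6 81.2]
[0.51938514 0.31652573 0.17624506]
0 [nan nan nan] ((0.0, 0.0), (0.0, 0.0), 0.0)
22005 [0.52073291 0.28525941 0.15534063] ((520.3175048828125, 286.7278747558594), (190.64404296875, 47.566856384277344), 0.34318703413009644)<string>:7: RuntimeWarning: Mean of empty slice.
  ret = um.true_divide(
```

View pics/w7.png

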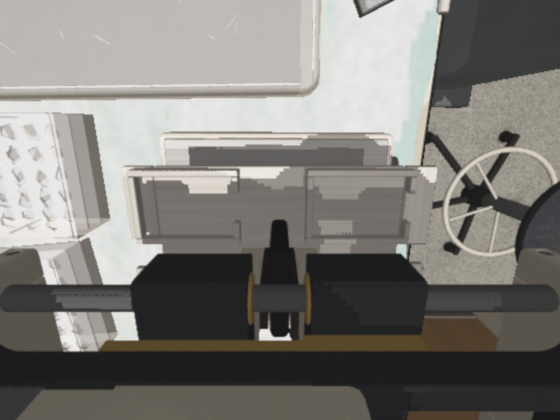

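```bash
python3 -m crank '[{"translation":[3,-3,25],"rotation":[0.2,-0.2,0.2],"grip":0},{"translation":[0,0,25],"rotation":[0,0,0],"grip":0},{"translation":[0,0,18],"rotation":[0,0,0],"grip":0}]'; python3 -c "
from h import *
st();plan(.5225,.312,.095,-89.8)"
```

```text
t: 17.32
ee_pos: [0.5237, 0.3113, 0.1106]
eef_rot: [-3.138, 0.004, -1.569]
contact_force: [0.1, 0.6, -2.4]
gripper_width: 0.11
17.32 [0.5237 0.3113 0.1106] [-179.77    0.25  -89.87] [ 0.1  0.6 -2.4] 9.6
rot [-0.23  0.25 -0.07] m 1 [-0.23  0.25 -0.07] | shift [-0.7  1.2 15.6] n 1 [-0.7  1.2 15.6] | shift in current axes [-0.6  1.3 15.6]
```

```bash
python3 -m crank '[{"translation":[-1,1,10],"rotation":[-0.2,0.2,0],"grip":0},{"translation":[0,0,2],"rotation":[0,0,0],"grip":0}]'; python3 look.py w8;python3 -c "
from h import *
plan(.5225,.312,.0756,-89.8)
d=np.load('/tmp/w8.npz');p=d['p']
z=manip.read_state()['ee_pos'][2]-.0256
m=(abs(p[...,2]-z-.006)<.006)&(p[...,1]>.2)&(p[...,1]<.4)&(np.arange(420)[:,None]<240)
q=p[m];print(m.sum(),q.mean(0),cv2.minAreaRect((q[:,:2]*1000).astype(np.float32)))
"
```

```text
t: 17.58
ee_pos: [0.5226, 0.3104, 0.0985]
eef_rot: [3.141, 0.0, -1.57]
contact_force: [0.2, 0.6, -1.5]
gripper_width: 0.112
17.62 [0.5227 0.3106 0.0987] [-1.7999e+02  2.0000e-02 -8.9970e+01] [-0.6 -0.  -3. ] 9.8
rot [-0.01  0.02 -0.17] m 1 [-0.01  0.02 -0.17] | shift [-1.5  0.2 23.1] n 1 [-1.5  0.2 23.1] | shift in current axes [-1.4  0.2 23.1]
23082 [0.52794975 0.27444593 0.07814778] ((555.0777587890625, 255.1396484375), (253.28163146972656, 98.8763656616211), 0.2372959852218628)
```

View pics/w8.png

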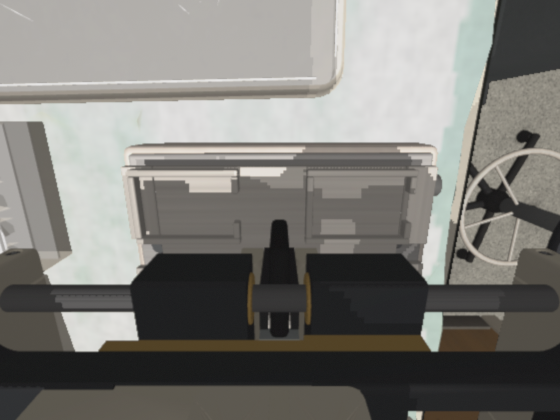

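```bash
python3 -m crank '[{"translation":[-1.5,0.8,6],"rotation":[0,0,-0.1],"grip":0},{"translation":[0,0,5],"rotation":[0,0,0],"grip":0}]'; python3 -m crank '[{"translation":[0,0,5],"rotation":[0,0,0],"grip":0}]';  python3 -m crank '[{"translation":[0,0,4],"rotation":[0,0,0],"grip":0}]'
```

```text
t: 17.88
ee_pos: [0.5227, 0.3127, 0.0889]
eef_rot: [-3.139, 0.002, -1.568]
contact_force: [-1.2, 0.3, -2.6]
gripper_width: 0.113
t: 18.0
ee_pos: [0.5228, 0.3129, 0.0838]
eef_rot: [-3.139, 0.003, -1.568]
contact_force: [0.1, 0.7, -3.0]
gripper_width: 0.112
t: 18.12
ee_pos: [0.5227, 0.3129, 0.0795]
eef_rot: [-3.139, 0.003, -1.568]
contact_force: [0.1, -0.4, -3.0]
gripper_width: 0.116
```

```bash
python3 -m crank '[{"translation":[0,0,3],"rotation":[0,0,0],"grip":0}]';  python3 -m crank '[{"translation":[0,0,2],"rotation":[0,0,0],"grip":0}]'
```

```text
t: 18.25
ee_pos: [0.5227, 0.313, 0.0762]
eef_rot: [-3.139, 0.003, -1.568]
contact_force: [0.4, 0.0, -1.8]
gripper_width: 0.113
t: 18.38
ee_pos: [0.5228, 0.3132, 0.0755]
eef_rot: [-3.138, 0.002, -1.567]
contact_force: [-10.9, -1.4, 23.8]
gripper_width: 0.115
```

```bash
python3 -m crank '[{"translation":[0,0,-1],"rotation":[0,0,0],"grip":50},{"translation":[0,0,0],"rotation":[0,0,0],"grip":50},{"translation":[0,0,0],"rotation":[0,0,0],"grip":50},{"translation":[0,0,0],"rotation":[0,0,0],"grip":50},{"translation":[0,0,0],"rotation":[0,0,0],"grip":50},{"translation":[0,0,-25],"rotation":[0,0,0],"grip":50},{"translation":[0,0,-40],"rotation":[0,0,0],"grip":50},{"translation":[0,0,-50],"rotation":[0,0,0],"grip":50},{"translation":[50,0,-30],"rotation":[0,0,0],"grip":87},{"translation":[30,0,-10],"rotation":[0,0,0],"grip":87},{"translation":[0,0,0],"rotation":[0,0,0],"grip":87}]'; python3 look.py w9
```

```text
t: 19.75
ee_pos: [0.5232, 0.2312, 0.2364]
eef_rot: [-3.137, 0.001, -1.566]
contact_force: [0.3, -0.0, 0.7]
gripper_width: 0.853
19.8 [0.5231 0.2319 0.2359] [-1.7977e+02  7.0000e-02 -8.9690e+01] [-0.7  0.5  0.1] 78.3
```

View pics/w9.png

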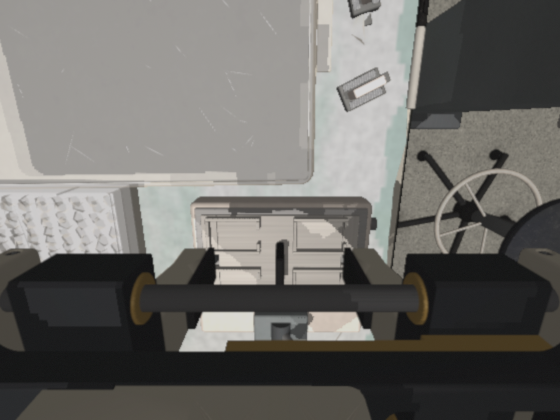

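```bash
python3 -m crank '[{"translation":[55,0,0],"rotation":[0,0,0],"grip":87},{"translation":[50,0,0],"rotation":[0,0,0],"grip":87},{"translation":[0,0,0],"rotation":[0,0,0],"grip":87}]'; python3 look.py w10;python3 look.py w10
python3 - <<'E'
import numpy as np,cv2
d=np.load('/tmp/w10.npz'); p=d['p'];im=d['img']
cv2.imwrite('pics/w10z.png',cv2.resize(im[50:250,150:420],None,fx=2.9,fy=2.9,interpolation=cv2.INTER_CUBIC))
rows=np.arange(420)[:,None]<250
def comp(m,mn=20):
    k,l,s,c=cv2.connectedComponentsWithStats(m.astype(np.uint8))
    for i in range(1,k):
        if s[i,4]>mn: 
            q=p[l==i]; r=cv2.minAreaRect((q[:,:2]*1000).astype(np.float32)); print(s[i],q.mean(0).round(4),np.round(r[0],1),np.round(r[1],1),round(r[2],2))
roi=rows&(p[...,1]>.2)&(p[...,1]<.39)&(p[...,0]<.7)&(p[...,0]>.4)
print('handle');comp(roi&(p[...,2]>.09)&(p[...,2]<.112))
print('walls+');comp(roi&(p[...,2]>.0525)&(p[...,2]<.075),100)
print('walls');comp(roi&(p[...,2]>.0605)&(p[...,2]<.075),30)
c=rows&(p[...,2]>.036)&(p[...,2]<.06)&(p[...,1]<.2)&(p[...,0]<.49)
print('cass');comp(c)
E
```

```text
t: 20.18
ee_pos: [0.5235, 0.1266, 0.2333]
eef_rot: [-3.14, -0.0, -1.563]
contact_force: [-0.9, 0.1, -0.4]
gripper_width: 0.993
20.23 [0.5237 0.1278 0.2333] [-179.92   -0.    -89.5 ] [ 0.5  0.5 -0.5] 86.9
20.27 [0.5238 0.1286 0.2333] [-1.7991e+02  1.0000e-02 -8.9450e+01] [-0.2  0.2 -0.1] 87.0
handle
walls+
walls
cass
[353  68  17  37 404] [0.4381 0.0122 0.0451] [437.2  12.1] [10.3 35.8] 16.73
[345 171  32  21 324] [0.4292 0.1149 0.0448] [428.3 115.6] [36.1 10.2] 26.1
```

View pics/w10z.png

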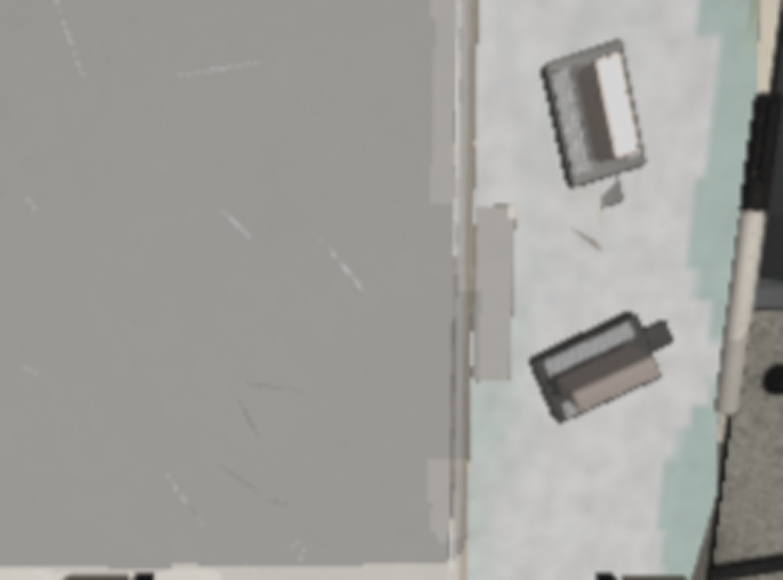

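Run:
```python
import numpy as np,cv2
d=np.load('/tmp/w10.npz'); p=d['p']
for y in [-.15,-.1,-.05,0.,.05,.1,.15,.18]:
    r=[]
    for x in np.arange(.46,.62,.01):
        m=(abs(p[...,0]-x)<.005)&(abs(p[...,1]-y)<.01)&(np.arange(420)[:,None]<245)
        r.append(-1 if m.sum()<3 else int(1000*np.median(p[m][:,2])))
    print(y,r)
```

```text
-0.15 [-1, -1, -1, -1, -1, -1, -1, -1, -1, -1, -1, -1, -1, -1, -1, -1]
-0.1 [-1, -1, -1, -1, -1, -1, -1, -1, -1, -1, -1, -1, -1, -1, -1, -1]
-0.05 [2, 2, 1, 71, 88, 89, 89, 89, 89, 89, 89, 89, 89, 89, 89, 89]
0.0 [3, 2, 1, 71, 89, 89, 89, 89, 89, 89, 89, 89, 89, 89, 89, 89]
0.05 [2, 2, 86, 87, 88, 89, 89, 89, 89, 89, 89, 89, 89, 89, 89, 89]
0.1 [2, -1, 87, 87, 89, 89, 89, 89, 89, 89, 89, 89, 89, 89, 89, 89]
0.15 [1, 2, 2, 87, 89, 89, 89, 89, 89, 89, 89, 89, 89, 89, 89, 89]
0.18 [1, 1, 2, 86, 89, 89, 89, 89, 89, 89, 89, 89, 89, 89, 88, 89]
```

```bash
python3 -m crank '[{"translation":[0,0,0],"rotation":[0,0,-10.5],"grip":32},{"translation":[0,0,0],"rotation":[0,0,-10.5],"grip":32},{"translation":[0,0,0],"rotation":[0,0,-10.5],"grip":32},{"translation":[0,0,0],"rotation":[0,0,-10.5],"grip":32},{"translation":[0,0,0],"rotation":[0,0,-10.5],"grip":32},{"translation":[0,0,0],"rotation":[0,0,-10.5],"grip":32},{"translation":[0,0,0],"rotation":[0,0,-10.5],"grip":32},{"translation":[0,0,0],"rotation":[0,0,-10.5],"grip":32},{"translation":[0,0,0],"rotation":[0,0,-10.5],"grip":32},{"translation":[0,0,0],"rotation":[0,0,-10.5],"grip":32},{"translation":[0,0,0],"rotation":[0,0,-8],"grip":32},{"translation":[0,0,0],"rotation":[0,0,0],"grip":32}]'
python3 -c "
from h import *
st(); plan(.4283,.1156,.14,26.1)"
```

```text
t: 21.78
ee_pos: [0.5247, 0.1477, 0.2263]
eef_rot: [3.141, 0.007, 0.465]
contact_force: [0.1, 0.2, -1.0]
gripper_width: 0.361
21.77 [0.5247 0.1477 0.2263] [179.95   0.4   26.62] [ 0.1  0.2 -1. ] 31.6
rot [0.05 0.4  0.52] m 1 [0.05 0.4  0.52] | shift [-100.7  -13.6   86.3] n 3 [-33.6  -4.5  28.8] | shift in current axes [-99.9 -14.6  87. ]
```

```bash
python3 -m crank '[{"translation":[-35,-5,15],"rotation":[0,0.4,0.5],"grip":32},{"translation":[-35,-5,25],"rotation":[0,0,0],"grip":32},{"translation":[-32,-5,30],"rotation":[0,0,0],"grip":32},{"translation":[0,0,0],"rotation":[0,0,0],"grip":32}]'
cat > cass.py <<'E'
import sys
from h import *
x,y=float(sys.argv[1]),float(sys.argv[2]); zt=float(sys.argv[3]) if len(sys.argv)>3 else .045
s=snap('wrist','cas%d'%(1000*manip.read_state()['t'])); p=cloud(s)
m=(abs(p[...,2]-zt)<.01)&(np.hypot(p[...,0]-x,p[...,1]-y)<.05)&(np.arange(420)[:,None]<300)
k,l,t,c=cv2.connectedComponentsWithStats(m.astype(np.uint8))
for i in range(1,k):
    if t[i,4]>100:
        q=p[l==i]; r=cv2.minAreaRect((q[:,:2]*1000).astype(np.float32)); a=r[2] if r[1][0]>r[1][1] else r[2]+90
        print(t[i],'c',np.round(r[0],1),np.round(r[1],1),'long axis',round(a,1),'zmax',q[:,2].max().round(4))
b=(abs(p[...,2]-zt+.035)<.015)&(np.hypot(p[...,0]-x,p[...,1]-y)<.05)&(np.arange(420)[:,None]<300)
if b.any(): print('low mean',p[b].mean(0).round(4))
st()
E
python3 cass.py .4283 .1156; python3 -c "
from h import *
plan(.4283,.1156,.031,26.1)"; ls pics|tail -3
```

```text
t: 22.28
ee_pos: [0.4241, 0.1184, 0.1533]
eef_rot: [3.14, 0.001, 0.444]
contact_force: [0.7, 0.0, -0.2]
gripper_width: 0.367
[276 187  12  40 418] c [428.  116.7] [36.2  9.7] long axis 27.6 zmax 0.0484
low mean [0.431  0.1168 0.0042]
22.32 [0.4263 0.1196 0.1547] [ 1.7993e+02 -1.2000e-01  2.5480e+01] [1.2 0.6 0.9] 31.6
rot [ 0.07 -0.12 -0.62] m 1 [ 0.07 -0.12 -0.62] | shift [1.000e-01 4.500e+00 1.237e+02] n 3 [ 0.   1.5 41.2] | shift in current axes [-1.000e-01  4.300e+00  1.237e+02]
w8.png
w9.png
wrist0.png
```

```bash
python3 -m crank '[{"translation":[1,4,35],"rotation":[0,0,-1.5],"grip":32},{"translation":[0,0,40],"rotation":[0,0,0],"grip":32},{"translation":[0,0,20],"rotation":[0,0,0],"grip":32},{"translation":[0,0,0],"rotation":[0,0,0],"grip":32}]'
python3 -c "
from h import *
st();plan(.428,.1163,.031,27)"
```

```text
t: 22.82
ee_pos: [0.4364, 0.1224, 0.0609]
eef_rot: [3.141, -0.012, 0.467]
contact_force: [0.1, 0.2, 0.7]
gripper_width: 0.369
22.82 [0.4364 0.1224 0.0609] [179.95  -0.66  26.77] [0.1 0.2 0.7] 32.3
rot [ 0.05 -0.66 -0.24] m 1 [ 0.05 -0.66 -0.24] | shift [-10.2   1.6  29.9] n 1 [-10.2   1.6  29.9] | shift in current axes [-10.6   1.7  29.8]
```

```bash
ls -t pics | head -1; cp pics/$(ls -t pics | head -1) pics/a1.png
```

```text
cas22275.png
```

View pics/a1.png

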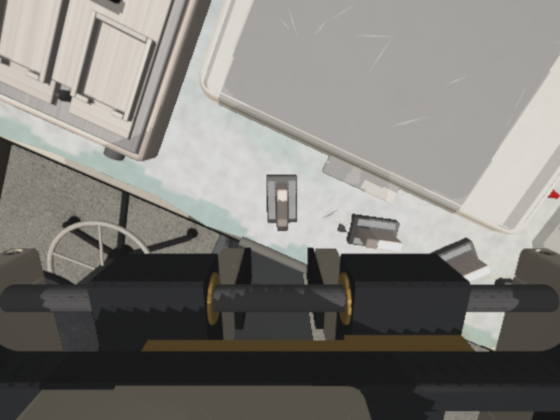

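```bash
python3 -m crank '[{"translation":[-10,2,14],"rotation":[0,-0.6,-0.2],"grip":32},{"translation":[0,0,11],"rotation":[0,0,0],"grip":32}]'
python3 -c "
from h import *
st();plan(.428,.1163,.031,27)"
```

```text
t: 23.08
ee_pos: [0.4303, 0.1176, 0.0365]
eef_rot: [3.141, -0.005, 0.47]
contact_force: [1.1, 0.2, -0.4]
gripper_width: 0.366
23.07 [0.4303 0.1176 0.0365] [179.99  -0.27  26.94] [ 1.1  0.2 -0.4] 32.1
rot [ 0.01 -0.27 -0.06] m 1 [ 0.01 -0.27 -0.06] | shift [-2.6  0.2  5.5] n 1 [-2.6  0.2  5.5] | shift in current axes [-2.7  0.2  5.5]
```

```bash
python3 -m crank '[{"translation":[-2.5,0,5],"rotation":[0,-0.2,0],"grip":32},{"translation":[0,0,0.5],"rotation":[0,0,0],"grip":0},{"translation":[0,0,0],"rotation":[0,0,0],"grip":0},{"translation":[0,0,0],"rotation":[0,0,0],"grip":0},{"translation":[0,0,0],"rotation":[0,0,0],"grip":0},{"translation":[0,0,0],"rotation":[0,0,0],"grip":0}]'
python3 -c "
from h import *
st();plan(.428,.1163,.031,27)"
```

```text
t: 23.82
ee_pos: [0.4285, 0.1169, 0.0313]
eef_rot: [-3.142, -0.002, 0.47]
contact_force: [0.1, -0.0, -0.7]
gripper_width: 0.109
23.82 [0.4285 0.1169 0.0313] [-1.800e+02 -1.400e-01  2.692e+01] [ 0.1 -0.  -0.7] 9.5
rot [-0.   -0.14 -0.08] m 1 [-0.   -0.14 -0.08] | shift [-0.7  0.3  0.3] n 1 [-0.7  0.3  0.3] | shift in current axes [-0.7  0.3  0.3]
```

```bash
python3 -m crank '[{"translation":[0,0,-20],"rotation":[0,0,0],"grip":0},{"translation":[0,0,-45],"rotation":[0,0,0],"grip":0},{"translation":[0,0,-55],"rotation":[0,0,0],"grip":0},{"translation":[0,0,-55],"rotation":[0,0,9],"grip":0},{"translation":[0,0,-30],"rotation":[0,0,9],"grip":0},{"translation":[0,0,0],"rotation":[0,0,8],"grip":0},{"translation":[0,-40,0],"rotation":[0,0,0],"grip":0},{"translation":[0,-55,0],"rotation":[0,0,0],"grip":0},{"translation":[0,-55,0],"rotation":[0,0,0],"grip":0},{"translation":[0,-40,0],"rotation":[0,0,0],"grip":0},{"translation":[0,0,0],"rotation":[0,0,0],"grip":0}]'; python3 look.py b1
python3 look.py b1
python3 - <<'E'
import numpy as np,cv2
d=np.load('/tmp/b1.npz'); p=d['p'];im=d['img']
rows=np.arange(420)[:,None]<250
def comp(m,mn=20):
    k,l,s,c=cv2.connectedComponentsWithStats(m.astype(np.uint8))
    for i in range(1,k):
        if s[i,4]>mn: 
            q=p[l==i]; r=cv2.minAreaRect((q[:,:2]*1000).astype(np.float32)); print(s[i],q.mean(0).round(4),np.round(r[0],1),np.round(r[1],1),round(r[2],2))
roi=rows&(p[...,1]>.24)&(p[...,1]<.39)&(p[...,0]<.7)&(p[...,0]>.4)
print('handle');comp(roi&(p[...,2]>.09)&(p[...,2]<.112))
print('plate');comp(roi&(p[...,2]>.0525)&(p[...,2]<.075),100)
print('walls');comp(roi&(p[...,2]>.0595)&(p[...,2]<.075),30)
E
```

```text
t: 25.2
ee_pos: [0.4266, 0.3109, 0.2445]
eef_rot: [-3.139, -0.003, -0.002]
contact_force: [-0.4, -0.9, -1.5]
gripper_width: 0.113
25.25 [0.4265 0.3097 0.2445] [-1.7987e+02 -1.5000e-01 -1.6000e-01] [-0.2  0.  -1.1] 9.6
25.3 [0.4265 0.3088 0.2447] [-1.7986e+02 -1.5000e-01 -2.1000e-01] [ 0.2 -0.4 -0.3] 9.9
handle
[245  96  53  13 584] [0.5237 0.3167 0.1038] [524. 317.] [10. 49.] 0.53
plate
[  215     4   113   186 18262] [0.5314 0.317  0.0558] [524.1 317. ] [190.1 113.9] 0.09
walls
[267   8  14  15 143] [0.6069 0.3152 0.0624] [607.3 315.3] [12.6 11.7] 55.7
[215  10  48  71 873] [0.584  0.3504 0.0621] [579.9 350.2] [64.2 46.1] 0.18
[282  10  46  71 838] [0.5844 0.2839 0.0621] [579.8 283.8] [63.7 45.5] 0.37
[252 109  40   1  40] [0.519  0.3176 0.0624] [519.  317.5] [ 0.1 41.7] 0.1
[221 120  44  59 645] [0.48   0.35   0.0621] [475.9 349.9] [64.  46.1] 0.24
[282 120  42  58 633] [0.4811 0.2844 0.0622] [476.4 283.6] [62.7 45.6] 0.03
```

View pics/b1.png

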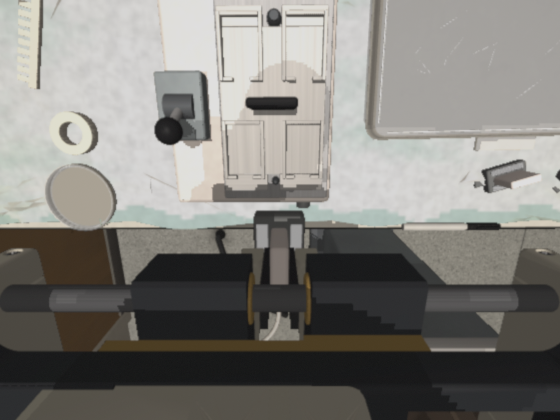

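```bash
python3 -c "
from h import *
plan(.5805,.35,.13,0.2)"; python3 -m crank '[{"translation":[40,-10,5],"rotation":[0.1,-0.2,-0.3],"grip":0},{"translation":[50,-14,15],"rotation":[0,0,0],"grip":0},{"translation":[50,-14,30],"rotation":[0,0,0],"grip":0},{"translation":[14,0,30],"rotation":[0,0,0],"grip":0},{"translation":[0,0,20],"rotation":[0,0,0],"grip":0}]';python3 -c "
from h import *
st();plan(.5805,.35,.11,0.2)"
```

```text
rot [-0.14 -0.15 -0.41] m 1 [-0.14 -0.15 -0.41] | shift [154.2 -40.7 114.7] n 4 [ 38.5 -10.2  28.7] | shift in current axes [153.6 -41.5 115.2]
t: 25.92
ee_pos: [0.5865, 0.3436, 0.1461]
eef_rot: [-3.133, -0.003, -0.001]
contact_force: [-0.6, 0.3, -0.0]
gripper_width: 0.107
25.93 [0.5865 0.3436 0.1461] [-1.7949e+02 -1.8000e-01 -6.0000e-02] [-0.6  0.3 -0. ] 9.4
rot [-0.51 -0.18 -0.26] m 1 [-0.51 -0.18 -0.26] | shift [-6.  -6.4 36.1] n 1 [-6.  -6.4 36.1] | shift in current axes [-6.1 -6.1 36.1]
```

```bash
python3 -m crank '[{"translation":[-6,-6,20],"rotation":[-0.5,-0.2,-0.2],"grip":0},{"translation":[-1,0,10],"rotation":[0,0,0],"grip":0}]';python3 -c "
from h import *
st();plan(.5805,.35,.10,0.2)"
```

```text
t: 26.18
ee_pos: [0.579, 0.3476, 0.114]
eef_rot: [3.14, 0.002, 0.0]
contact_force: [1.0, -0.6, -0.7]
gripper_width: 0.112
26.18 [0.579  0.3476 0.114 ] [1.799e+02 1.200e-01 0.000e+00] [ 1.  -0.6 -0.7] 9.8
rot [ 0.1   0.12 -0.2 ] m 1 [ 0.1   0.12 -0.2 ] | shift [ 1.5 -2.4 14. ] n 1 [ 1.5 -2.4 14. ] | shift in current axes [ 1.6 -2.4 14. ]
```

```bash
python3 -m crank '[{"translation":[1.5,-2.5,10],"rotation":[0.1,0.1,-0.2],"grip":0}]';python3 -m crank '[{"translation":[0,0,4],"rotation":[0,0,0],"grip":0}]'; python3 -m crank '[{"translation":[0,0,4],"rotation":[0,0,0],"grip":0}]';python3 -m crank '[{"translation":[0,0,4],"rotation":[0,0,0],"grip":0}]'
```

```text
t: 26.3
ee_pos: [0.5804, 0.3503, 0.1042]
eef_rot: [-3.141, -0.0, 0.004]
contact_force: [-0.2, 0.3, -0.9]
gripper_width: 0.111
t: 26.42
ee_pos: [0.5802, 0.3505, 0.1]
eef_rot: [-3.141, -0.001, 0.005]
contact_force: [-0.4, 0.6, -0.9]
gripper_width: 0.11
t: 26.55
ee_pos: [0.5805, 0.3509, 0.0966]
eef_rot: [-3.14, -0.002, 0.005]
contact_force: [-0.2, -0.2, -0.9]
gripper_width: 0.112
t: 26.68
ee_pos: [0.5806, 0.3511, 0.0929]
eef_rot: [-3.139, -0.002, 0.005]
contact_force: [-0.1, -0.3, -1.8]
gripper_width: 0.11
```

```bash
python3 -m crank '[{"translation":[0,1,3],"rotation":[0,0,0],"grip":0}]';python3 -m crank '[{"translation":[0,0,2],"rotation":[0,0,0],"grip":0}]'; python3 -m crank '[{"translation":[0,0,1],"rotation":[0,0,0],"grip":0}]'
```

```text
t: 26.8
ee_pos: [0.5808, 0.3503, 0.09]
eef_rot: [-3.139, -0.003, 0.005]
contact_force: [0.7, 0.1, -1.1]
gripper_width: 0.114
t: 26.92
ee_pos: [0.5808, 0.3501, 0.088]
eef_rot: [-3.139, -0.003, 0.005]
contact_force: [-0.1, 0.8, -0.6]
gripper_width: 0.111
t: 27.05
ee_pos: [0.5809, 0.3502, 0.0869]
eef_rot: [-3.139, -0.003, 0.005]
contact_force: [0.3, 0.5, 1.9]
gripper_width: 0.11
```

```bash
python3 -m crank '[{"translation":[0,0,0],"rotation":[0,0,0],"grip":32},{"translation":[0,0,0],"rotation":[0,0,0],"grip":32},{"translation":[0,0,0],"rotation":[0,0,0],"grip":32},{"translation":[0,0,-20],"rotation":[0,0,0],"grip":32},{"translation":[0,0,-45],"rotation":[0,0,0],"grip":32},{"translation":[-20,0,-55],"rotation":[0,0,0],"grip":32},{"translation":[-50,30,-35],"rotation":[0,0,0],"grip":32},{"translation":[-55,50,0],"rotation":[0,0,0],"grip":32},{"translation":[-10,30,0],"rotation":[0,0,0],"grip":32},{"translation":[0,0,0],"rotation":[0,0,0],"grip":32}]'
cat > tray.py <<'E'
from h import *
s=snap('wrist','tr%d'%(1000*manip.read_state()['t'])); p=cloud(s); st()
rows=np.arange(420)[:,None]<250
def comp(m,mn=20):
    k,l,t,c=cv2.connectedComponentsWithStats(m.astype(np.uint8))
    for i in range(1,k):
        if t[i,4]>mn:
            q=p[l==i]; r=cv2.minAreaRect((q[:,:2]*1000).astype(np.float32)); print(t[i],q.mean(0).round(4),np.round(r[0],1),np.round(r[1],1),round(r[2],2),'zmax',q[:,2].max().round(4))
roi=rows&(p[...,1]>.24)&(p[...,1]<.39)&(p[...,0]<.7)&(p[...,0]>.4)
print('fins');comp(roi&(p[...,2]>.09)&(p[...,2]<.112))
print('plate');comp(roi&(p[...,2]>.0525)&(p[...,2]<.08),100)
print('cass on table'); comp(rows&(p[...,2]>.036)&(p[...,2]<.055)&(p[...,1]<.22)&(p[...,0]<.475))
E
python3 tray.py; cp pics/$(ls -t pics | head -1) pics/c1.png
```

```text
t: 28.3
ee_pos: [0.4548, 0.2464, 0.2438]
eef_rot: [-3.137, -0.004, 0.006]
contact_force: [-0.5, 0.4, -0.7]
gripper_width: 0.367
28.35 [0.4553 0.2472 0.2436] [-179.76   -0.25    0.34] [0.4 0.5 0.3] 32.1
fins
[160  47  18  44 609] [0.5804 0.3488 0.1004] [580.4 350.4] [10.7 35.8] 89.69 zmax 0.1048
[181 128  54  11 533] [0.524  0.3153 0.1037] [523.6 316.8] [ 9.5 50. ] 0.29 zmax 0.1061
plate
[  156    36   113   177 16416] [0.5291 0.3146 0.0569] [523.9 316.8] [190.2 114. ] 0.22 zmax 0.0799
cass on table
[530 185  30  27 402] [ 0.4466 -0.0804  0.0437] [446.7 -82.4] [11.1 36.1] 53.12 zmax 0.0481
[450 197  35  16 335] [0.4382 0.015  0.0443] [437.4  13.7] [10.3 36.5] 18.22 zmax 0.0481
```

View pics/c1.png

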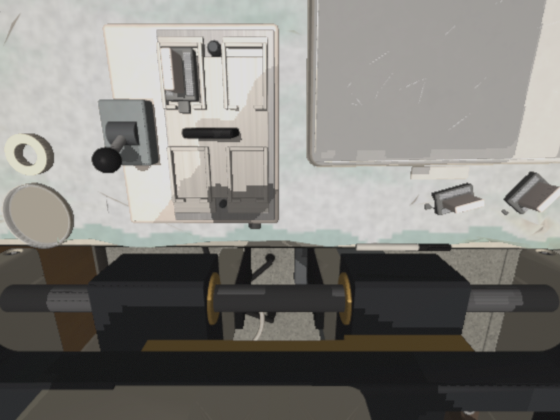

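```bash
python3 -m crank '[{"translation":[0,50,0],"rotation":[0,0,0],"grip":32},{"translation":[0,60,0],"rotation":[0,0,0],"grip":32},{"translation":[0,60,0],"rotation":[0,0,0],"grip":32},{"translation":[0,50,0],"rotation":[0,0,0],"grip":32},{"translation":[0,0,0],"rotation":[0,0,10.4],"grip":32},{"translation":[0,0,0],"rotation":[0,0,10.4],"grip":32},{"translation":[0,0,0],"rotation":[0,0,10.4],"grip":32},{"translation":[0,0,0],"rotation":[0,0,10.4],"grip":32},{"translation":[0,0,0],"rotation":[0,0,10.4],"grip":32},{"translation":[0,0,0],"rotation":[0,0,10.4],"grip":32},{"translation":[0,0,0],"rotation":[0,0,10],"grip":32},{"translation":[0,0,0],"rotation":[0,0,0],"grip":32}]'; python3 -c "
from h import *
st();plan(.4374,.0135,.15,-72.5)"
```

```text
t: 29.85
ee_pos: [0.466, 0.0268, 0.2405]
eef_rot: [-3.14, 0.001, -1.292]
contact_force: [-0.1, 0.4, -0.2]
gripper_width: 0.364
29.85 [0.466  0.0268 0.2405] [-1.799e+02  4.000e-02 -7.401e+01] [-0.1  0.4 -0.2] 31.9
rot [-0.1   0.04 -1.51] m 1 [-0.1   0.04 -1.51] | shift [ 4.1 31.3 90.5] n 2 [ 2.  15.7 45.3] | shift in current axes [ 5.  31.4 90.5]
```

```bash
python3 -m crank '[{"translation":[4,25,20],"rotation":[0,0,-1.5],"grip":32},{"translation":[2,7,40],"rotation":[0,0,0],"grip":32},{"translation":[0,0,30],"rotation":[0,0,0],"grip":32},{"translation":[0,0,0],"rotation":[0,0,0],"grip":32}]'; python3 cass.py .4374 .0135; python3 -c "
from h import *
plan(.4374,.0135,.05,-72.5)"
```

```text
t: 30.35
ee_pos: [0.4389, 0.0131, 0.1485]
eef_rot: [-3.139, 0.0, -1.246]
contact_force: [0.1, -0.5, 0.6]
gripper_width: 0.366
[277 190  12  41 435] c [436.8  12. ] [ 9.9 35.8] long axis 106.1 zmax 0.0483
low mean [0.4383 0.0106 0.0052]
30.4 [0.4399 0.0134 0.1498] [-1.7971e+02  1.0000e-02 -7.1400e+01] [-0.  -0.2  0.5] 32.1
rot [-0.29  0.01  1.1 ] m 1 [-0.29  0.01  1.1 ] | shift [-0.8  2.4 99.8] n 2 [-0.4  1.2 49.9] | shift in current axes [-0.9  2.9 99.8]
```

```bash
python3 -m crank '[{"translation":[0,3,40],"rotation":[-0.3,0,1.5],"grip":32},{"translation":[0,0,40],"rotation":[0,0,0],"grip":32},{"translation":[0,0,15],"rotation":[0,0,0],"grip":32},{"translation":[0,0,0],"rotation":[0,0,0],"grip":32}]'; python3 -c "
from h import *
st();plan(.437,.0125,.031,-73)"
```

```text
t: 30.9
ee_pos: [0.4445, 0.0156, 0.0586]
eef_rot: [-3.131, 0.0, -1.263]
contact_force: [-0.2, 0.3, -0.1]
gripper_width: 0.363
30.9 [0.4445 0.0156 0.0586] [-1.794e+02  1.000e-02 -7.238e+01] [-0.2  0.3 -0.1] 31.8
rot [-0.6   0.01  0.62] m 1 [-0.6   0.01  0.62] | shift [ 0.8  8.1 27.6] n 1 [ 0.8  8.1 27.6] | shift in current axes [ 0.7  8.4 27.5]
```

```bash
python3 -m crank '[{"translation":[1,8,8],"rotation":[-0.6,0,0.6],"grip":32},{"translation":[0,1,10],"rotation":[0,0,0],"grip":32}]'; python3 -c "
from h import *
st();plan(.437,.0125,.031,-73)"
```

```text
t: 31.15
ee_pos: [0.4384, 0.0129, 0.0423]
eef_rot: [-3.137, 0.001, -1.273]
contact_force: [0.0, -0.0, -0.1]
gripper_width: 0.372
31.15 [0.4384 0.0129 0.0423] [-1.7973e+02  4.0000e-02 -7.2920e+01] [ 0.  -0.  -0.1] 32.6
rot [-0.27  0.04  0.08] m 1 [-0.27  0.04  0.08] | shift [-0.   1.5 11.3] n 1 [-0.   1.5 11.3] | shift in current axes [ 0.   1.5 11.3]
```

```bash
python3 -m crank '[{"translation":[0,1.5,6],"rotation":[-0.2,0,0],"grip":32},{"translation":[0,0.5,5],"rotation":[0,0,0],"grip":32}]'; python3 -m crank '[{"translation":[0,0,0],"rotation":[0,0,0],"grip":0},{"translation":[0,0,0],"rotation":[0,0,0],"grip":0},{"translation":[0,0,0],"rotation":[0,0,0],"grip":0},{"translation":[0,0,0],"rotation":[0,0,0],"grip":0},{"translation":[0,0,0],"rotation":[0,0,0],"grip":0}]'; python3 -c "
from h import *
st();plan(.437,.0125,.031,-73)"
```

```text
t: 31.4
ee_pos: [0.4366, 0.0124, 0.031]
eef_rot: [-3.14, 0.001, -1.272]
contact_force: [0.0, -0.3, 0.3]
gripper_width: 0.369
t: 32.02
ee_pos: [0.4366, 0.0124, 0.0309]
eef_rot: [-3.14, 0.001, -1.272]
contact_force: [0.0, -0.8, -0.4]
gripper_width: 0.114
32.02 [0.4366 0.0124 0.0309] [-1.7991e+02  4.0000e-02 -7.2900e+01] [ 0.  -0.8 -0.4] 10.0
rot [-0.09  0.04  0.1 ] m 1 [-0.09  0.04  0.1 ] | shift [ 0.  -0.4 -0.1] n 1 [ 0.  -0.4 -0.1] | shift in current axes [ 0.  -0.4 -0.1]
```

```bash
python3 -m crank '[{"translation":[0,0,-20],"rotation":[0,0,0],"grip":0},{"translation":[0,0,-45],"rotation":[0,0,0],"grip":0},{"translation":[0,0,-55],"rotation":[0,0,0],"grip":0},{"translation":[0,0,-55],"rotation":[0,0,0],"grip":0},{"translation":[0,0,-25],"rotation":[0,0,-10.4],"grip":0},{"translation":[0,0,0],"rotation":[0,0,-10.4],"grip":0},{"translation":[0,0,0],"rotation":[0,0,-10.4],"grip":0},{"translation":[0,0,0],"rotation":[0,0,-10.4],"grip":0},{"translation":[0,0,0],"rotation":[0,0,-10.4],"grip":0},{"translation":[0,0,0],"rotation":[0,0,-10.4],"grip":0},{"translation":[0,0,0],"rotation":[0,0,-10.4],"grip":0}]'; python3 -c "
from h import *
st();plan(.58,.2837,.2,0.2)"
```

```text
t: 33.4
ee_pos: [0.4345, 0.0116, 0.2381]
eef_rot: [-3.139, -0.001, 0.037]
contact_force: [-0.3, -0.0, -0.9]
gripper_width: 0.114
33.4 [0.4345 0.0116 0.2381] [-1.7987e+02 -6.0000e-02  2.1300e+00] [-0.3 -0.  -0.9] 10.0
rot [-0.13 -0.06  1.93] m 1 [-0.13 -0.06  1.93] | shift [ 146.5 -271.6   38.1] n 6 [ 24.4 -45.3   6.4] | shift in current axes [ 155.5 -266.5   38.9]
```

```bash
python3 -m crank '[{"translation":[0,0,0],"rotation":[0,0,2],"grip":0},{"translation":[22,-40,0],"rotation":[0,0,0],"grip":0},{"translation":[28,-52,0],"rotation":[0,0,0],"grip":0},{"translation":[28,-52,0],"rotation":[0,0,0],"grip":0},{"translation":[28,-52,10],"rotation":[0,0,0],"grip":0},{"translation":[25,-48,15],"rotation":[0,0,0],"grip":0},{"translation":[8,-15,20],"rotation":[0,0,0],"grip":0}]'; python3 -c "
from h import *
st();plan(.58,.2837,.12,0.2)"
```

```text
t: 34.28
ee_pos: [0.5822, 0.2756, 0.1948]
eef_rot: [-3.136, -0.005, -0.046]
contact_force: [-0.6, -0.3, -0.4]
gripper_width: 0.114
34.27 [0.5822 0.2756 0.1948] [-179.7    -0.3    -2.63] [-0.6 -0.3 -0.4] 10.0
rot [-0.29 -0.3  -2.83] m 1 [-0.29 -0.3  -2.83] | shift [-2.2 -8.1 74.8] n 2 [-1.1 -4.1 37.4] | shift in current axes [-3.  -7.6 74.9]
```

```bash
python3 -m crank '[{"translation":[-3,-8,30],"rotation":[-0.3,-0.3,-2.8],"grip":0},{"translation":[0,0,30],"rotation":[0,0,0],"grip":0},{"translation":[0,0,12],"rotation":[0,0,0],"grip":0}]'; python3 -c "
from h import *
st();plan(.58,.2837,.105,0.2)"
```

```text
t: 34.65
ee_pos: [0.5797, 0.2857, 0.1181]
eef_rot: [3.139, 0.003, -0.014]
contact_force: [-0.5, 0.4, -1.2]
gripper_width: 0.108
34.65 [0.5797 0.2857 0.1181] [ 1.7985e+02  1.5000e-01 -7.9000e-01] [-0.5  0.4 -1.2] 9.5
rot [ 0.15  0.15 -0.99] m 1 [ 0.15  0.15 -0.99] | shift [ 0.3  2.  13.1] n 1 [ 0.3  2.  13.1] | shift in current axes [ 0.4  1.9 13.1]
```

```bash
python3 -m crank '[{"translation":[0.4,2,10],"rotation":[0.1,0.1,-1],"grip":0},{"translation":[0,0,5],"rotation":[0,0,0],"grip":0}]'; python3 -c "
from h import *
st();plan(.58,.2837,.0869,0.2)"
```

```text
t: 34.9
ee_pos: [0.5804, 0.2834, 0.103]
eef_rot: [3.141, 0.0, 0.001]
contact_force: [0.7, -0.6, -1.1]
gripper_width: 0.109
34.9 [0.5804 0.2834 0.103 ] [1.7996e+02 1.0000e-02 3.0000e-02] [ 0.7 -0.6 -1.1] 9.6
rot [ 0.04  0.01 -0.17] m 1 [ 0.04  0.01 -0.17] | shift [-0.4 -0.3 16.1] n 1 [-0.4 -0.3 16.1] | shift in current axes [-0.4 -0.3 16.1]
```

```bash
python3 -m crank '[{"translation":[-0.5,0,5],"rotation":[0,0,0],"grip":0},{"translation":[0,0,5],"rotation":[0,0,0],"grip":0}]'; python3 -m crank '[{"translation":[0,0,4],"rotation":[0,0,0],"grip":0}]'; python3 -m crank '[{"translation":[0,0,2],"rotation":[0,0,0],"grip":0}]'
```

```text
t: 35.15
ee_pos: [0.5807, 0.2837, 0.0942]
eef_rot: [-3.141, -0.002, -0.001]
contact_force: [-0.0, 0.0, -0.5]
gripper_width: 0.111
t: 35.28
ee_pos: [0.581, 0.2838, 0.0904]
eef_rot: [-3.14, -0.003, -0.001]
contact_force: [-0.3, 0.3, -0.8]
gripper_width: 0.109
t: 35.4
ee_pos: [0.581, 0.2838, 0.0883]
eef_rot: [-3.14, -0.003, -0.001]
contact_force: [0.3, 0.2, -0.3]
gripper_width: 0.114
```

```bash
python3 -m crank '[{"translation":[-0.5,0,1.5],"rotation":[0,0,0],"grip":0},{"translation":[0,0,0],"rotation":[0,0,0],"grip":32},{"translation":[0,0,0],"rotation":[0,0,0],"grip":32},{"translation":[0,0,0],"rotation":[0,0,0],"grip":32},{"translation":[0,0,-20],"rotation":[0,0,0],"grip":32},{"translation":[0,0,-45],"rotation":[0,0,0],"grip":32},{"translation":[-20,0,-55],"rotation":[0,0,0],"grip":32},{"translation":[-50,20,-35],"rotation":[0,0,0],"grip":32},{"translation":[-55,30,0],"rotation":[0,0,0],"grip":32},{"translation":[-10,10,0],"rotation":[0,0,0],"grip":32},{"translation":[0,0,0],"rotation":[0,0,0],"grip":32}]'
python3 tray.py; cp pics/$(ls -t pics | head -1) pics/c2.png
```

```text
t: 36.78
ee_pos: [0.4441, 0.2234, 0.2462]
eef_rot: [-3.138, -0.005, -0.001]
contact_force: [0.1, 0.1, 0.3]
gripper_width: 0.364
36.83 [0.4444 0.2237 0.246 ] [-1.7982e+02 -2.5000e-01 -7.0000e-02] [ 0.4  0.5 -0.3] 32.1
fins
[133  35  21  46 663] [0.5802 0.3486 0.1   ] [580.6 350. ] [10.6 36.4] 89.53 zmax 0.1048
[207  35  15  45 558] [0.5805 0.283  0.101 ] [580.8 283.9] [35.3 10.5] 0.15 zmax 0.1041
[157 117  55  11 550] [0.5239 0.3156 0.1035] [523.6 316.9] [ 9.3 50.4] 0.21 zmax 0.1062
plate
[  132    26   118   178 15967] [0.526  0.3146 0.0583] [524.  316.9] [189.3 114.1] 0.05 zmax 0.08
[122  91  15  64 193] [0.5208 0.3897 0.059 ] [522.5 389.4] [66.   1.2] 0.16 zmax 0.066
cass on table
[513 174  33  28 407] [ 0.4471 -0.0814  0.0438] [446.5 -82.8] [11.5 36.1] 51.34 zmax 0.0485
```

View pics/c2.png

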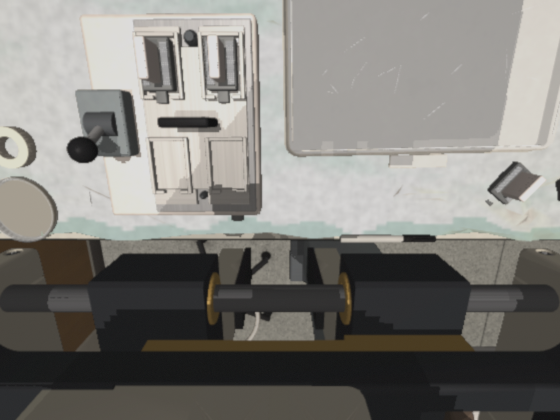

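```bash
python3 -m crank '[{"translation":[0,45,0],"rotation":[0,0,0],"grip":32},{"translation":[0,60,0],"rotation":[0,0,0],"grip":32},{"translation":[0,60,0],"rotation":[0,0,0],"grip":32},{"translation":[0,60,0],"rotation":[0,0,0],"grip":32},{"translation":[0,55,0],"rotation":[0,0,0],"grip":32},{"translation":[0,15,0],"rotation":[0,0,9.6],"grip":32},{"translation":[0,0,0],"rotation":[0,0,9.6],"grip":32},{"translation":[0,0,0],"rotation":[0,0,9.6],"grip":32},{"translation":[0,0,0],"rotation":[0,0,9.6],"grip":32},{"translation":[0,0,0],"rotation":[0,0,0],"grip":32}]'; python3 -c "
from h import *
st();plan(.4463,-.0835,.15,-38.5)"
```

```text
t: 38.08
ee_pos: [0.4565, -0.0789, 0.2403]
eef_rot: [3.136, 0.002, -0.693]
contact_force: [-0.3, 0.4, -0.1]
gripper_width: 0.366
38.08 [ 0.4565 -0.0789  0.2403] [ 1.7968e+02  1.2000e-01 -3.9720e+01] [-0.3  0.4 -0.1] 32.0
rot [ 0.32  0.12 -1.22] m 1 [ 0.32  0.12 -1.22] | shift [-5.1  9.9 90.3] n 2 [-2.5  5.  45.1] | shift in current axes [-4.7  9.5 90.4]
```

```bash
python3 -m crank '[{"translation":[-5,10,30],"rotation":[0.3,0.1,-1.2],"grip":32},{"translation":[0,0,40],"rotation":[0,0,0],"grip":32},{"translation":[0,0,20],"rotation":[0,0,0],"grip":32},{"translation":[0,0,0],"rotation":[0,0,0],"grip":32}]'; python3 cass.py .4463 -.0835;cp pics/$(ls -t pics | head -1) pics/c3.png; python3 -c "
from h import *
plan(.4463,-.0835,.031,-38.5)"
```

```text
t: 38.58
ee_pos: [0.4492, -0.0836, 0.1472]
eef_rot: [3.14, 0.001, -0.655]
contact_force: [0.3, 0.2, -0.1]
gripper_width: 0.364
[277 193  11  41 433] c [446.4 -84.7] [ 9.2 35.4] long axis 142.7 zmax 0.048
low mean [ 0.4487 -0.0854  0.0053]
38.62 [ 0.4498 -0.0835  0.148 ] [ 1.7996e+02 -3.0000e-02 -3.7530e+01] [-0.5  0.3 -0. ] 32.0
rot [ 0.04 -0.03  0.97] m 1 [ 0.04 -0.03  0.97] | shift [ -2.8   2.2 117. ] n 2 [-1.4  1.1 58.5] | shift in current axes [ -2.9   2.  117. ]
```

View pics/c3.png

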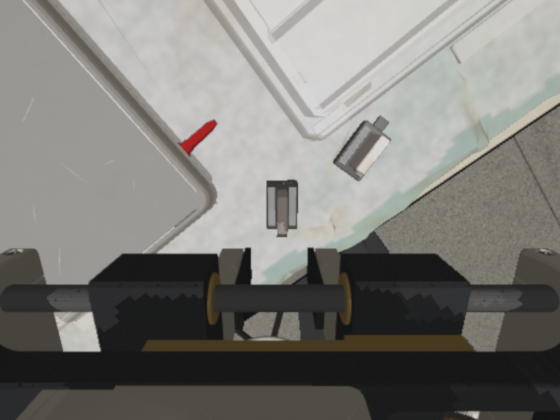

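```bash
python3 -m crank '[{"translation":[-4,3,40],"rotation":[0,0,0.5],"grip":32},{"translation":[-3,2,40],"rotation":[0,0,0],"grip":32},{"translation":[0,0,12],"rotation":[0,0,0],"grip":32}]'; python3 -c "
from h import *
st();plan(.4463,-.084,.031,-38)"
```

```text
t: 39.0
ee_pos: [0.4469, -0.0825, 0.0583]
eef_rot: [-3.136, -0.007, -0.657]
contact_force: [0.7, 0.5, 0.0]
gripper_width: 0.363
39.0 [ 0.4469 -0.0825  0.0583] [-179.69   -0.41  -37.66] [0.7 0.5 0. ] 31.8
rot [-0.31 -0.4   0.34] m 1 [-0.31 -0.4   0.34] | shift [ 0.5  1.6 27.3] n 1 [ 0.5  1.6 27.3] | shift in current axes [ 0.3  1.7 27.3]
```

```bash
python3 -m crank '[{"translation":[-1,2,14],"rotation":[-0.3,-0.4,0.3],"grip":32},{"translation":[0,0,9],"rotation":[0,0,0],"grip":32}]'; python3 -c "
from h import *
st();plan(.4463,-.084,.031,-38)"
```

```text
t: 39.25
ee_pos: [0.4475, -0.0831, 0.0362]
eef_rot: [-3.139, -0.002, -0.661]
contact_force: [0.1, 0.1, 0.8]
gripper_width: 0.365
39.25 [ 0.4475 -0.0831  0.0362] [-1.7988e+02 -1.2000e-01 -3.7860e+01] [0.1 0.1 0.8] 32.0
rot [-0.12 -0.12  0.14] m 1 [-0.12 -0.12  0.14] | shift [-0.3  1.4  5.2] n 1 [-0.3  1.4  5.2] | shift in current axes [-0.4  1.4  5.2]
```

```bash
python3 -m crank '[{"translation":[-0.5,1.5,5],"rotation":[-0.1,-0.1,0.1],"grip":32},{"translation":[0,0,0],"rotation":[0,0,0],"grip":0},{"translation":[0,0,0],"rotation":[0,0,0],"grip":0},{"translation":[0,0,0],"rotation":[0,0,0],"grip":0},{"translation":[0,0,0],"rotation":[0,0,0],"grip":0},{"translation":[0,0,0],"rotation":[0,0,0],"grip":0}]'; python3 -c "
from h import *
st();plan(.4463,-.084,.031,-38)"
```

```text
t: 40.0
ee_pos: [0.4474, -0.0838, 0.0323]
eef_rot: [-3.139, -0.002, -0.662]
contact_force: [0.6, -0.7, 0.2]
gripper_width: 0.114
40.0 [ 0.4474 -0.0838  0.0323] [-1.7987e+02 -1.2000e-01 -3.7940e+01] [ 0.6 -0.7  0.2] 10.0
rot [-0.13 -0.12  0.06] m 1 [-0.13 -0.12  0.06] | shift [-0.8  0.8  1.3] n 1 [-0.8  0.8  1.3] | shift in current axes [-0.8  0.8  1.3]
```

```bash
python3 -m crank '[{"translation":[0,0,-20],"rotation":[0,0,0],"grip":0},{"translation":[0,0,-45],"rotation":[0,0,0],"grip":0},{"translation":[0,0,-55],"rotation":[0,0,0],"grip":0},{"translation":[0,0,-55],"rotation":[0,0,0],"grip":0},{"translation":[0,0,-25],"rotation":[0,0,-9.5],"grip":0},{"translation":[0,0,0],"rotation":[0,0,-9.5],"grip":0},{"translation":[0,0,0],"rotation":[0,0,-9.5],"grip":0},{"translation":[0,0,0],"rotation":[0,0,-9],"grip":0},{"translation":[0,0,0],"rotation":[0,0,0],"grip":0}]'; python3 -c "
from h import *
st();plan(.4765,.35,.22,0.2)"
```

```text
t: 41.12
ee_pos: [0.4453, -0.084, 0.2395]
eef_rot: [-3.14, -0.003, 0.011]
contact_force: [-0.3, -0.5, -1.2]
gripper_width: 0.11
41.12 [ 0.4453 -0.084   0.2395] [-1.7993e+02 -1.6000e-01  6.2000e-01] [-0.3 -0.5 -1.2] 9.6
rot [-0.07 -0.16  0.42] m 1 [-0.07 -0.16  0.42] | shift [  32.7 -433.9   19.5] n 8 [  4.1 -54.2   2.4] | shift in current axes [  35.9 -433.6   20.1]
```

```bash
python3 -m crank '[{"translation":[4,-40,0],"rotation":[0,0,0.4],"grip":0},{"translation":[5,-58,0],"rotation":[0,0,0],"grip":0},{"translation":[5,-58,0],"rotation":[0,0,0],"grip":0},{"translation":[5,-58,0],"rotation":[0,0,0],"grip":0},{"translation":[5,-58,0],"rotation":[0,0,0],"grip":0},{"translation":[5,-58,0],"rotation":[0,0,0],"grip":0},{"translation":[5,-58,0],"rotation":[0,0,0],"grip":0},{"translation":[5,-40,0],"rotation":[0,0,0],"grip":0},{"translation":[0,0,0],"rotation":[0,0,0],"grip":0}]'; python3 -c "
from h import *
st();plan(.4765,.35,.14,0.2)"
```

```text
t: 42.25
ee_pos: [0.4893, 0.3568, 0.2384]
eef_rot: [3.141, -0.002, -0.038]
contact_force: [-0.6, -0.6, -1.8]
gripper_width: 0.108
42.25 [0.4893 0.3568 0.2384] [ 1.7999e+02 -1.2000e-01 -2.1800e+00] [-0.6 -0.6 -1.8] 9.5
rot [ 0.01 -0.12 -2.38] m 1 [ 0.01 -0.12 -2.38] | shift [-12.8   6.8  98.4] n 2 [-6.4  3.4 49.2] | shift in current axes [-12.8   7.3  98.4]
```

```bash
python3 -m crank '[{"translation":[-12,7,30],"rotation":[0,0,-2.4],"grip":0},{"translation":[-3,0,40],"rotation":[0,0,0],"grip":0},{"translation":[0,0,28],"rotation":[0,0,0],"grip":0},{"translation":[0,0,8],"rotation":[0,0,0],"grip":0}]'; python3 -c "
from h import *
st();plan(.4765,.35,.11,0.2)"
```

```text
t: 42.75
ee_pos: [0.4737, 0.3487, 0.13]
eef_rot: [3.141, -0.002, -0.008]
contact_force: [-0.1, -0.8, -1.0]
gripper_width: 0.114
42.75 [0.4737 0.3487 0.13  ] [ 1.7998e+02 -1.3000e-01 -4.4000e-01] [-0.1 -0.8 -1. ] 10.0
rot [ 0.02 -0.13 -0.64] m 1 [ 0.02 -0.13 -0.64] | shift [ 2.8 -1.3 20. ] n 1 [ 2.8 -1.3 20. ] | shift in current axes [ 2.8 -1.3 20. ]
```

```bash
python3 -m crank '[{"translation":[3,-1.5,14],"rotation":[0,-0.1,-0.6],"grip":0},{"translation":[0,0,10],"rotation":[0,0,0],"grip":0},{"translation":[0,0,3],"rotation":[0,0,0],"grip":0}]'; python3 -c "
from h import *
st();plan(.4765,.35,.0883,0.2)"
```

```text
t: 43.12
ee_pos: [0.478, 0.3504, 0.1031]
eef_rot: [-3.14, -0.002, 0.001]
contact_force: [0.4, 0.0, -0.4]
gripper_width: 0.113
43.12 [0.478  0.3504 0.1031] [-1.7993e+02 -1.2000e-01  3.0000e-02] [ 0.4  0.  -0.4] 9.9
rot [-0.07 -0.12 -0.17] m 1 [-0.07 -0.12 -0.17] | shift [-1.5  0.4 14.8] n 1 [-1.5  0.4 14.8] | shift in current axes [-1.5  0.5 14.8]
```

```bash
python3 -m crank '[{"translation":[-2,0.4,5],"rotation":[-0.1,-0.1,-0.2],"grip":0},{"translation":[0,0,4],"rotation":[0,0,0],"grip":0}]'; python3 -m crank '[{"translation":[0,0,4],"rotation":[0,0,0],"grip":0}]'; python3 -m crank '[{"translation":[0,0,2.5],"rotation":[0,0,0],"grip":0}]'
```

```text
t: 43.38
ee_pos: [0.4763, 0.3505, 0.0945]
eef_rot: [-3.141, -0.001, 0.004]
contact_force: [-0.0, 0.8, -1.0]
gripper_width: 0.113
t: 43.5
ee_pos: [0.4764, 0.3507, 0.0905]
eef_rot: [-3.141, -0.002, 0.004]
contact_force: [0.3, 0.3, -0.1]
gripper_width: 0.11
t: 43.62
ee_pos: [0.4763, 0.3507, 0.0878]
eef_rot: [-3.141, -0.002, 0.004]
contact_force: [-0.2, -0.2, -1.6]
gripper_width: 0.115
```

```bash
python3 -m crank '[{"translation":[0,0,0],"rotation":[0,0,0],"grip":32},{"translation":[0,0,0],"rotation":[0,0,0],"grip":32},{"translation":[0,0,0],"rotation":[0,0,0],"grip":32},{"translation":[0,0,-20],"rotation":[0,0,0],"grip":32},{"translation":[0,0,-45],"rotation":[0,0,0],"grip":32},{"translation":[0,0,-55],"rotation":[0,0,0],"grip":32},{"translation":[-20,40,-35],"rotation":[0,0,0],"grip":32},{"translation":[-20,60,0],"rotation":[0,0,0],"grip":32},{"translation":[0,30,0],"rotation":[0,0,0],"grip":32},{"translation":[0,0,0],"rotation":[0,0,0],"grip":32}]'
python3 tray.py; cp pics/$(ls -t pics | head -1) pics/c4.png
```

```text
t: 44.88
ee_pos: [0.4361, 0.2176, 0.2497]
eef_rot: [-3.139, -0.005, 0.006]
contact_force: [-0.3, 0.3, 1.0]
gripper_width: 0.37
44.92 [0.4362 0.2183 0.2496] [-179.85   -0.28    0.33] [0.7 0.3 1.2] 32.0
fins
[202  25  15  46 579] [0.5805 0.2829 0.1007] [580.9 284. ] [10.6 35.7] 89.85 zmax 0.1046
[128  26  20  45 667] [0.58   0.3486 0.1   ] [580.  349.9] [10.7 35.4] 88.95 zmax 0.1048
[152 107  54  12 577] [0.5241 0.3151 0.1033] [524.  316.3] [49. 10.] 89.83 zmax 0.1068
[142 144  18  36 489] [0.4763 0.3489 0.1   ] [476.  350.4] [35.2 10.6] 0.09 zmax 0.1044
plate
[  127    17   118   180 15362] [0.5281 0.3122 0.0593] [523.9 317. ] [190.2 114.3] 0.05 zmax 0.08
[120 108  11  38 140] [0.5094 0.3897 0.0598] [509.4 389.4] [ 1.1 39.7] 89.98 zmax 0.0686
cass on table
```

View pics/c4.png

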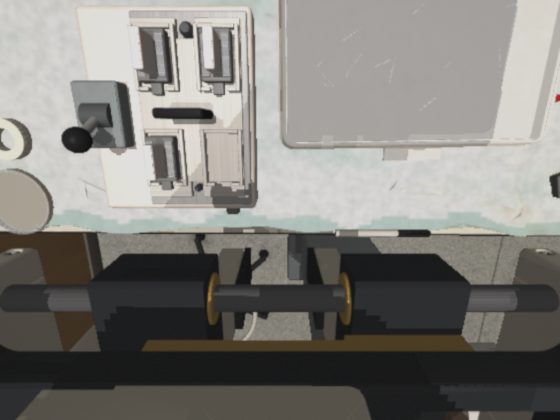

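```bash
python3 -m crank '[{"translation":[0,45,0],"rotation":[0,0,0],"grip":32},{"translation":[0,60,0],"rotation":[0,0,0],"grip":32},{"translation":[0,60,0],"rotation":[0,0,0],"grip":32},{"translation":[0,60,0],"rotation":[0,0,0],"grip":32},{"translation":[0,60,0],"rotation":[0,0,0],"grip":32},{"translation":[0,60,0],"rotation":[0,0,0],"grip":32},{"translation":[0,30,0],"rotation":[0,0,0],"grip":32},{"translation":[0,0,0],"rotation":[0,0,0],"grip":32}]'; python3 look.py c5; python3 cass.py .4405 -.18; python3 cass.py .4405 -.12
```

```text
t: 45.92
ee_pos: [0.4441, -0.1622, 0.248]
eef_rot: [-3.139, -0.006, 0.013]
contact_force: [0.4, 1.4, -0.8]
gripper_width: 0.366
45.98 [ 0.4441 -0.1613  0.248 ] [-179.86   -0.32    0.76] [-0.7  1.2 -0. ] 31.8
[278 183  30  16 273] c [ 442.3 -177.9] [10.  35.8] long axis 107.7 zmax 0.0482
low mean [ 0.4369 -0.18    0.0048]
46.02 [ 0.444  -0.1606  0.2481] [-179.86   -0.33    0.83] [0.1 1.4 0.6] 31.8
low mean [ 0.4409 -0.1186  0.0042]
46.08 [ 0.444  -0.1602  0.2482] [-179.86   -0.34    0.89] [ 0.7 -0.   0.1] 32.0
```

View pics/c5.png

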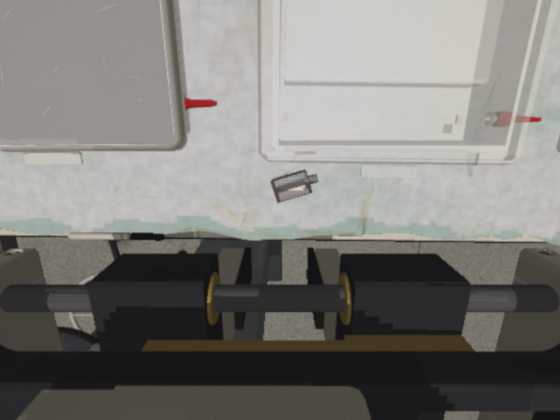

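```bash
python3 - <<'E'
import numpy as np
d=np.load('/tmp/c5.npz'); p=d['p']
m=(p[...,0]>.46)&(p[...,0]<.56)&(p[...,1]>-.28)&(p[...,1]<-.1)&(np.arange(420)[:,None]<245)
q=p[m]; print(np.percentile(q[:,2],[50,90,99,100]), [ (round(a,2),q[(abs(q[:,1]-a)<.01)][:,2].max().round(3)) for a in np.arange(-.27,-.1,.02)])
print(q[q[:,2]>.05][:,0].min())
E
python3 -m crank '[{"translation":[0,15,0],"rotation":[0,0,10.4],"grip":32},{"translation":[0,0,0],"rotation":[0,0,10.4],"grip":32},{"translation":[0,0,0],"rotation":[0,0,10.4],"grip":32},{"translation":[0,0,0],"rotation":[0,0,10.4],"grip":32},{"translation":[0,0,0],"rotation":[0,0,10.4],"grip":32},{"translation":[0,0,0],"rotation":[0,0,10.4],"grip":32},{"translation":[0,0,0],"rotation":[0,0,9],"grip":32},{"translation":[0,0,0],"rotation":[0,0,0],"grip":32}]'; python3 -c "
from h import *
st();plan(.4415,-.1785,.15,-72.5)"
```

```text
[0.0894396  0.09061426 0.09145225 0.09249397] [(np.float64(-0.27), np.float64(0.092)), (np.float64(-0.25), np.float64(0.092)), (np.float64(-0.23), np.float64(0.092)), (np.float64(-0.21), np.float64(0.092)), (np.float64(-0.19), np.float64(0.092)), (np.float64(-0.17), np.float64(0.092)), (np.float64(-0.15), np.float64(0.092)), (np.float64(-0.13), np.float64(0.079)), (np.float64(-0.11), np.float64(0.005))]
0.4694184171767732
t: 47.08
ee_pos: [0.4478, -0.165, 0.2488]
eef_rot: [-3.133, 0.001, -1.253]
contact_force: [1.1, -0.0, 0.4]
gripper_width: 0.367
47.08 [ 0.4478 -0.165   0.2488] [-1.795e+02  6.000e-02 -7.179e+01] [ 1.1 -0.   0.4] 32.1
rot [-0.5   0.06  0.71] m 1 [-0.5   0.06  0.71] | shift [11.  10.1 98.8] n 2 [ 5.5  5.  49.4] | shift in current axes [11.  11.1 98.7]
```

Run:
```python
import numpy as np
d=np.load('/tmp/c5.npz'); p=d['p']
r=np.arange(420)[:,None]<245
for y in np.arange(-.24,-.12,.01):
    m=r&(abs(p[...,1]-y)<.005)&(p[...,0]>.455)&(p[...,0]<.56)
    print(round(y,2),[ (lo,p[m&(p[...,2]>lo)][:,0].min().round(4) if (m&(p[...,2]>lo)).any() else None) for lo in (.01,.03,.05,.08)])
```

```text
-0.24 [(0.01, np.float64(0.4831)), (0.03, np.float64(0.4831)), (0.05, np.float64(0.4831)), (0.08, np.float64(0.4834))]
-0.23 [(0.01, np.float64(0.4829)), (0.03, np.float64(0.4829)), (0.05, np.float64(0.4829)), (0.08, np.float64(0.4851))]
-0.22 [(0.01, np.float64(0.4824)), (0.03, np.float64(0.4824)), (0.05, np.float64(0.4824)), (0.08, np.float64(0.4849))]
-0.21 [(0.01, np.float64(0.4821)), (0.03, np.float64(0.4821)), (0.05, np.float64(0.4821)), (0.08, np.float64(0.4847))]
-0.2 [(0.01, np.float64(0.456)), (0.03, np.float64(0.4818)), (0.05, np.float64(0.4818)), (0.08, np.float64(0.4846))]
-0.19 [(0.01, np.float64(0.4551)), (0.03, np.float64(0.4842)), (0.05, np.float64(0.4842)), (0.08, np.float64(0.4842))]
-0.18 [(0.01, np.float64(0.4558)), (0.03, np.float64(0.484)), (0.05, np.float64(0.484)), (0.08, np.float64(0.484))]
-0.17 [(0.01, np.float64(0.4554)), (0.03, np.float64(0.4835)), (0.05, np.float64(0.4835)), (0.08, np.float64(0.4835))]
-0.16 [(0.01, np.float64(0.4831)), (0.03, np.float64(0.4831)), (0.05, np.float64(0.4831)), (0.08, np.float64(0.4834))]
-0.15 [(0.01, np.float64(0.483)), (0.03, np.float64(0.483)), (0.05, np.float64(0.483)), (0.08, np.float64(0.4851))]
-0.14 [(0.01, np.float64(0.4874)), (0.03, np.float64(0.4874)), (0.05, np.float64(0.4874)), (0.08, np.float64(0.4894))]
-0.13 [(0.01, None), (0.03, None), (0.05, None), (0.08, None)]
```

```bash
python3 -m crank '[{"translation":[10,11,25],"rotation":[-0.5,0,0.7],"grip":22},{"translation":[2,0,40],"rotation":[0,0,0],"grip":22},{"translation":[0,0,30],"rotation":[0,0,0],"grip":22},{"translation":[0,0,0],"rotation":[0,0,0],"grip":22}]'; python3 cass.py .4415 -.1785;cp pics/$(ls -t pics | head -1) pics/c6.png; python3 -c "
from h import *
plan(.4415,-.1785,.06,-72.5)"
```

```text
t: 47.58
ee_pos: [0.4432, -0.1769, 0.1527]
eef_rot: [-3.139, -0.0, -1.244]
contact_force: [-0.6, -0.2, 0.7]
gripper_width: 0.25
[277 188  11  40 420] c [ 442.  -179.1] [ 9.3 35.3] long axis 108.8 zmax 0.0481
low mean [ 0.4411 -0.1815  0.0047]
47.62 [ 0.4443 -0.1771  0.1542] [-1.7971e+02 -7.0000e-02 -7.1260e+01] [-0.7 -0.   1. ] 22.1
rot [-0.29 -0.07  1.24] m 1 [-0.29 -0.07  1.24] | shift [ 0.5  3.1 94.2] n 2 [ 0.3  1.5 47.1] | shift in current axes [ 0.3  3.6 94.1]
```

View pics/c6.png

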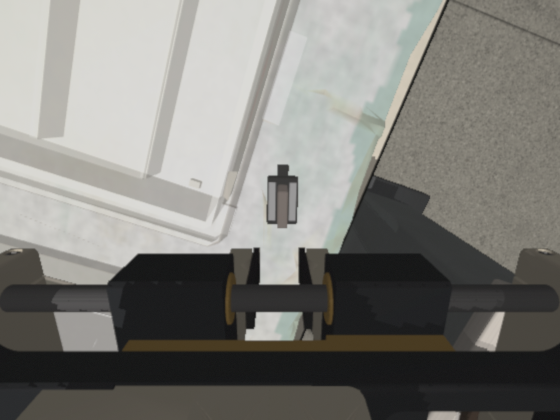

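```bash
python3 -m crank '[{"translation":[2,5,40],"rotation":[-0.3,0,0.8],"grip":22},{"translation":[2,5,40],"rotation":[0,0,0],"grip":22},{"translation":[0,2,12],"rotation":[0,0,0],"grip":22}]'; python3 -c "
from h import *
st();plan(.4418,-.179,.031,-72)"
```

```text
t: 48.0
ee_pos: [0.4406, -0.1843, 0.0663]
eef_rot: [-3.131, -0.006, -1.249]
contact_force: [0.7, -0.0, 1.4]
gripper_width: 0.252
48.0 [ 0.4406 -0.1843  0.0663] [-179.41   -0.36  -71.59] [ 0.7 -0.   1.4] 22.1
rot [-0.59 -0.35  0.41] m 1 [-0.59 -0.35  0.41] | shift [-4.7 -2.8 35.3] n 1 [-4.7 -2.8 35.3] | shift in current axes [-4.9 -2.4 35.3]
```

```bash
python3 -m crank '[{"translation":[-5,-3,10],"rotation":[-0.6,-0.4,0.4],"grip":22},{"translation":[0,0,10],"rotation":[0,0,0],"grip":22}]'; python3 -c "
from h import *
st();plan(.4418,-.179,.031,-72)"
```

```text
t: 48.25
ee_pos: [0.4449, -0.1781, 0.0482]
eef_rot: [-3.138, -0.001, -1.255]
contact_force: [-0.5, 0.0, 0.6]
gripper_width: 0.245
48.25 [ 0.4449 -0.1781  0.0482] [-1.7982e+02 -4.0000e-02 -7.1890e+01] [-0.5  0.   0.6] 21.5
rot [-0.18 -0.04  0.11] m 1 [-0.18 -0.04  0.11] | shift [-0.1  3.2 17.2] n 1 [-0.1  3.2 17.2] | shift in current axes [-0.1  3.2 17.2]
```

```bash
python3 -m crank '[{"translation":[0,3.5,7],"rotation":[-0.2,0,0.1],"grip":22},{"translation":[0,0.5,7],"rotation":[0,0,0],"grip":22}]'; python3 -c "
from h import *
st();plan(.4418,-.179,.031,-72)"
```

```text
t: 48.5
ee_pos: [0.442, -0.1792, 0.0343]
eef_rot: [-3.14, -0.001, -1.256]
contact_force: [0.1, -0.1, 0.3]
gripper_width: 0.25
48.5 [ 0.442  -0.1792  0.0343] [-1.7993e+02 -8.0000e-02 -7.1940e+01] [ 0.1 -0.1  0.3] 21.9
rot [-0.07 -0.08  0.06] m 1 [-0.07 -0.08  0.06] | shift [-0.3  0.2  3.3] n 1 [-0.3  0.2  3.3] | shift in current axes [-0.3  0.2  3.3]
```

```bash
python3 -m crank '[{"translation":[0,0,3],"rotation":[0,0,0],"grip":22},{"translation":[0,0,0],"rotation":[0,0,0],"grip":0},{"translation":[0,0,0],"rotation":[0,0,0],"grip":0},{"translation":[0,0,0],"rotation":[0,0,0],"grip":0},{"translation":[0,0,0],"rotation":[0,0,0],"grip":0}]'; python3 -c "
from h import *
st();plan(.4418,-.179,.031,-72)"
```

```text
t: 49.12
ee_pos: [0.4419, -0.1794, 0.0312]
eef_rot: [-3.14, -0.001, -1.256]
contact_force: [-0.2, 0.5, -1.8]
gripper_width: 0.109
49.12 [ 0.4419 -0.1794  0.0312] [-1.7993e+02 -8.0000e-02 -7.1960e+01] [-0.2  0.5 -1.8] 9.6
rot [-0.07 -0.08  0.04] m 1 [-0.07 -0.08  0.04] | shift [-0.4 -0.   0.2] n 1 [-0.4 -0.   0.2] | shift in current axes [-0.4 -0.   0.2]
```

```bash
python3 -m crank '[{"translation":[0,0,-20],"rotation":[0,0,0],"grip":0},{"translation":[0,0,-45],"rotation":[0,0,0],"grip":0},{"translation":[0,0,-55],"rotation":[0,0,0],"grip":0},{"translation":[0,0,-55],"rotation":[0,0,0],"grip":0},{"translation":[0,0,-25],"rotation":[0,0,10],"grip":0},{"translation":[0,0,0],"rotation":[0,0,10],"grip":0},{"translation":[0,0,0],"rotation":[0,0,10],"grip":0},{"translation":[0,0,0],"rotation":[0,0,10],"grip":0},{"translation":[0,0,0],"rotation":[0,0,10],"grip":0},{"translation":[0,0,0],"rotation":[0,0,10],"grip":0},{"translation":[0,0,0],"rotation":[0,0,10],"grip":0},{"translation":[0,0,0],"rotation":[0,0,10],"grip":0}]';  python3 -m crank '[{"translation":[0,0,0],"rotation":[0,0,10],"grip":0},{"translation":[0,0,0],"rotation":[0,0,10],"grip":0},{"translation":[0,0,0],"rotation":[0,0,4],"grip":0},{"translation":[0,0,0],"rotation":[0,0,0],"grip":0}]'; python3 -c "
from h import *
st();plan(.4758,.2837,.22,-179.8)"
```

```text
t: 50.62
ee_pos: [0.4394, -0.1788, 0.2386]
eef_rot: [-3.141, 0.002, -2.698]
contact_force: [-0.1, 0.2, -1.9]
gripper_width: 0.112
t: 51.12
ee_pos: [0.4384, -0.1785, 0.2382]
eef_rot: [3.14, 0.001, -3.132]
contact_force: [0.1, 0.4, -1.1]
gripper_width: 0.111
51.12 [ 0.4384 -0.1785  0.2382] [ 1.7993e+02  8.0000e-02 -1.7946e+02] [ 0.1  0.4 -1.1] 9.7
rot [0.07 0.08 0.34] m 1 [0.07 0.08 0.34] | shift [-39.  462.1  18.2] n 8 [-4.9 57.8  2.3] | shift in current axes [-41.7 461.8  18.8]
```

```bash
python3 -m crank '[{"translation":[-4,40,0],"rotation":[0,0,0.3],"grip":0},{"translation":[-4,58,0],"rotation":[0,0,0],"grip":0},{"translation":[-4,58,0],"rotation":[0,0,0],"grip":0},{"translation":[-4,58,0],"rotation":[0,0,0],"grip":0},{"translation":[-4,58,0],"rotation":[0,0,0],"grip":0},{"translation":[-4,58,0],"rotation":[0,0,0],"grip":0},{"translation":[-4,58,0],"rotation":[0,0,0],"grip":0},{"translation":[-4,50,0],"rotation":[0,0,0],"grip":0},{"translation":[0,10,0],"rotation":[0,0,0],"grip":0},{"translation":[0,0,0],"rotation":[0,0,0],"grip":0}]'; python3 -c "
from h import *
st();plan(.4758,.2837,.14,-179.8)"
```

```text
t: 52.38
ee_pos: [0.465, 0.2836, 0.239]
eef_rot: [3.14, 0.003, -3.119]
contact_force: [0.4, 0.4, -0.9]
gripper_width: 0.109
52.38 [0.465  0.2836 0.239 ] [ 1.7990e+02  1.6000e-01 -1.7873e+02] [ 0.4  0.4 -0.9] 9.6
rot [0.1  0.16 1.07] m 1 [0.1  0.16 1.07] | shift [-10.8   0.   99. ] n 2 [-5.4  0.  49.5] | shift in current axes [-10.5  -0.3  99.1]
```

```bash
python3 -m crank '[{"translation":[-10,0,30],"rotation":[0.1,0.2,1],"grip":0},{"translation":[0,0,40],"rotation":[0,0,0],"grip":0},{"translation":[0,0,28],"rotation":[0,0,0],"grip":0},{"translation":[0,0,8],"rotation":[0,0,0],"grip":0}]'; python3 -c "
from h import *
st();plan(.4758,.2837,.11,-179.8)"
```

```text
t: 52.88
ee_pos: [0.4761, 0.2796, 0.1325]
eef_rot: [3.139, 0.002, -3.138]
contact_force: [0.2, 0.2, -0.9]
gripper_width: 0.111
52.88 [0.4761 0.2796 0.1325] [ 1.7987e+02  9.0000e-02 -1.7977e+02] [ 0.2  0.2 -0.9] 9.7
rot [0.13 0.09 0.03] m 1 [0.13 0.09 0.03] | shift [ 0.3  4.1 22.5] n 1 [ 0.3  4.1 22.5] | shift in current axes [ 0.4  4.1 22.6]
```

```bash
python3 -m crank '[{"translation":[0,4.5,14],"rotation":[0.1,0.1,0],"grip":0},{"translation":[0,0,10],"rotation":[0,0,0],"grip":0},{"translation":[0,0,4],"rotation":[0,0,0],"grip":0}]'; python3 -c "
from h import *
st();plan(.4758,.2837,.0872,-179.8)"
```

```text
t: 53.25
ee_pos: [0.4773, 0.2841, 0.1051]
eef_rot: [3.139, 0.002, -3.138]
contact_force: [0.4, 0.8, -0.3]
gripper_width: 0.109
53.25 [0.4773 0.2841 0.1051] [ 1.7987e+02  1.1000e-01 -1.7979e+02] [ 0.4  0.8 -0.3] 9.5
rot [0.13 0.11 0.01] m 1 [0.13 0.11 0.01] | shift [ 1.5 -0.4 17.9] n 1 [ 1.5 -0.4 17.9] | shift in current axes [ 1.5 -0.4 17.9]
```

```bash
python3 -m crank '[{"translation":[1.5,-0.4,6],"rotation":[0.1,0.1,0],"grip":0},{"translation":[0.3,0,5],"rotation":[0,0,0],"grip":0}]'; python3 -m crank '[{"translation":[0.3,0,4],"rotation":[0,0,0],"grip":0}]'; python3 -m crank '[{"translation":[0,0,2.5],"rotation":[0,0,0],"grip":0}]'
```

```text
t: 53.5
ee_pos: [0.4758, 0.2842, 0.0942]
eef_rot: [3.14, 0.001, -3.138]
contact_force: [-0.6, 0.1, -1.3]
gripper_width: 0.112
t: 53.62
ee_pos: [0.4755, 0.2843, 0.0901]
eef_rot: [3.14, 0.001, -3.137]
contact_force: [0.2, -0.5, -1.0]
gripper_width: 0.109
t: 53.75
ee_pos: [0.4754, 0.2843, 0.0874]
eef_rot: [3.14, 0.001, -3.137]
contact_force: [-0.0, -0.4, -0.5]
gripper_width: 0.112
```

```bash
python3 -m crank '[{"translation":[0,0,0],"rotation":[0,0,0],"grip":30},{"translation":[0,0,0],"rotation":[0,0,0],"grip":30},{"translation":[0,0,0],"rotation":[0,0,0],"grip":30},{"translation":[0,0,-20],"rotation":[0,0,0],"grip":30},{"translation":[0,0,-45],"rotation":[0,0,0],"grip":30},{"translation":[-10,0,-55],"rotation":[0,0,0],"grip":0},{"translation":[-50,0,-45],"rotation":[0,0,0],"grip":0},{"translation":[-60,10,0],"rotation":[0,0,0],"grip":0},{"translation":[-30,0,0],"rotation":[0,0,0],"grip":0},{"translation":[0,0,0],"rotation":[0,0,0],"grip":0}]'
python3 tray.py; cp pics/$(ls -t pics | head -1) pics/c7.png
```

```text
t: 55.0
ee_pos: [0.6262, 0.2951, 0.2575]
eef_rot: [3.138, 0.006, -3.135]
contact_force: [-0.1, -0.4, -1.0]
gripper_width: 0.006
55.05 [0.6251 0.2951 0.2574] [ 179.8     0.28 -179.62] [ 0.1  0.6 -0.4] -0.0
fins
[331  16  15  46 552] [0.4756 0.3493 0.101 ] [475.  350.1] [36.1 10.5] 0.27 zmax 0.1056
[262  19  11  45 473] [0.478  0.2838 0.1019] [477.8 283.5] [ 9.5 35.5] 89.96 zmax 0.1044
[276  88  51  12 597] [0.5236 0.3162 0.1034] [523.4 316.5] [10.  48.7] 0.45 zmax 0.1068
[263 135  10  35 346] [0.5798 0.2836 0.1021] [580.2 283.5] [ 9.5 34.7] 89.99 zmax 0.1047
[325 134  13  36 394] [0.579  0.3489 0.101 ] [579.4 349.7] [35.1 10.6] 0.13 zmax 0.1041
plate
[  245     0   110   181 15309] [0.5169 0.3152 0.0604] [523.7 316.4] [189.2 114.2] 0.11 zmax 0.08
[360  61  10  67 257] [0.5198 0.3894 0.0606] [521.6 389.4] [ 1.3 67.3] 89.97 zmax 0.0683
cass on table
```

View pics/c7.png

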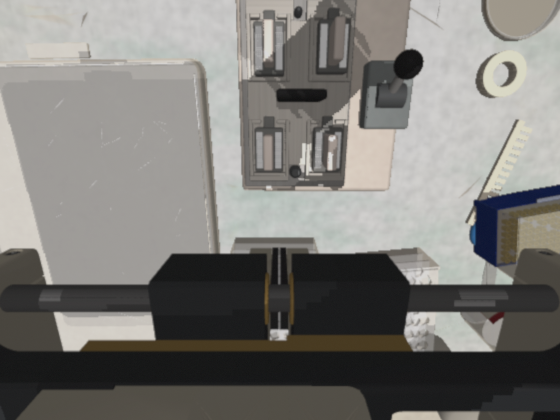

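```bash
python3 -m crank '[{"translation":[40,28,0],"rotation":[0,0,0],"grip":0},{"translation":[55,35,0],"rotation":[0,0,0],"grip":0},{"translation":[55,35,0],"rotation":[0,0,0],"grip":0},{"translation":[40,20,0],"rotation":[0,0,0],"grip":0},{"translation":[0,0,0],"rotation":[0,0,0],"grip":0}]'; python3 -c "
from h import *
st();plan(.445,.414,.16,-179.8)"
```

```text
t: 55.68
ee_pos: [0.4295, 0.41, 0.2564]
eef_rot: [3.138, 0.003, -3.135]
contact_force: [0.4, 0.4, -0.1]
gripper_width: -0.0
55.67 [0.4295 0.41   0.2564] [ 179.8     0.19 -179.62] [ 0.4  0.4 -0.1] -0.0
rot [0.2  0.19 0.18] m 1 [0.2  0.19 0.18] | shift [-15.6   4.   96.4] n 2 [-7.8  2.  48.2] | shift in current axes [-15.2   3.6  96.5]
```

```bash
python3 -m crank '[{"translation":[-6,5,35],"rotation":[0.2,0.2,0.2],"grip":0},{"translation":[-4,0,40],"rotation":[0,0,0],"grip":0},{"translation":[0,0,35],"rotation":[0,0,0],"grip":0},{"translation":[0,0,15],"rotation":[0,0,0],"grip":0}]'; python3 -c "
from h import *
st();plan(.446,.414,.1,-179.8)"
```

```text
t: 56.18
ee_pos: [0.4385, 0.4155, 0.1321]
eef_rot: [3.136, 0.003, -3.135]
contact_force: [-0.6, 0.2, 0.3]
gripper_width: 0.011
56.17 [0.4385 0.4155 0.1321] [ 179.68    0.19 -179.63] [-0.6  0.2  0.3] 0.9
rot [0.32 0.19 0.17] m 1 [0.32 0.19 0.17] | shift [-7.5 -1.5 32.1] n 1 [-7.5 -1.5 32.1] | shift in current axes [-7.4 -1.7 32.1]
```

```bash
python3 -m crank '[{"translation":[-4,-1,20],"rotation":[0.3,0.2,0.2],"grip":0},{"translation":[0,0,12],"rotation":[0,0,0],"grip":0}]'; python3 -m crank '[{"translation":[-12,0,0],"rotation":[0,0,0],"grip":0},{"translation":[-12,0,0],"rotation":[0,0,0],"grip":0},{"translation":[-12,0,0],"rotation":[0,0,0],"grip":0}]'; python3 -m crank '[{"translation":[-12,0,0],"rotation":[0,0,0],"grip":0},{"translation":[-12,0,0],"rotation":[0,0,0],"grip":0}]'
```

```text
t: 56.42
ee_pos: [0.4433, 0.4147, 0.0998]
eef_rot: [3.14, 0.001, -3.139]
contact_force: [-0.1, -0.3, -1.3]
gripper_width: 0.005
t: 56.8
ee_pos: [0.4816, 0.4152, 0.1009]
eef_rot: [3.14, 0.001, -3.138]
contact_force: [-3.8, -0.2, 3.3]
gripper_width: 0.004
t: 57.05
ee_pos: [0.5077, 0.4153, 0.1018]
eef_rot: [3.139, 0.002, -3.138]
contact_force: [-1.9, -0.7, 0.2]
gripper_width: 0.008
```

```bash
python3 -m crank '[{"translation":[-8,0,0],"rotation":[0,0,0],"grip":0}]'; python3 -m crank '[{"translation":[-5,0,0],"rotation":[0,0,0],"grip":0}]'; python3 -m crank '[{"translation":[-4,0,0],"rotation":[0,0,0],"grip":0}]'
```

```text
t: 57.18
ee_pos: [0.5167, 0.4153, 0.1018]
eef_rot: [3.139, 0.002, -3.139]
contact_force: [-1.9, -0.4, -1.4]
gripper_width: 0.003
t: 57.3
ee_pos: [0.522, 0.4151, 0.1013]
eef_rot: [3.139, 0.001, -3.139]
contact_force: [-2.8, -0.8, -1.5]
gripper_width: 0.006
t: 57.42
ee_pos: [0.5232, 0.4148, 0.1008]
eef_rot: [3.14, -0.004, -3.14]
contact_force: [-27.9, 2.9, 16.2]
gripper_width: 0.005
```

At the stop. Back off, lift, and check.

```bash
python3 -m crank '[{"translation":[25,0,0],"rotation":[0,0,0],"grip":0},{"translation":[30,0,-30],"rotation":[0,0,0],"grip":0},{"translation":[0,0,-50],"rotation":[0,0,0],"grip":0},{"translation":[0,-20,-50],"rotation":[0,0,0],"grip":0},{"translation":[-45,-40,-20],"rotation":[0,0,0],"grip":0},{"translation":[-60,-40,0],"rotation":[0,0,0],"grip":0},{"translation":[-55,0,0],"rotation":[0,0,0],"grip":0},{"translation":[0,0,0],"rotation":[0,0,0],"grip":0},{"translation":[0,0,0],"rotation":[0,0,0],"grip":0}]'
python3 tray.py; cp pics/$(ls -t pics | head -1) pics/c8.png
python3 - <<'E'
from h import *
s=snap('wrist'); p=cloud(s)
m=(p[...,2]>.1)&(p[...,2]<.13)&(p[...,1]>.39)&(p[...,1]<.45)&(p[...,0]<.6)&(p[...,0]>.45)&(np.arange(420)[:,None]<240)
print('lever',p[m].mean(0),m.sum())
s=snap('scene'); cv2.imwrite('pics/sc_end.png',cv2.resize(s['image'][160:380,90:380],None,fx=2.6,fy=2.6))
E
```

```text
t: 58.55
ee_pos: [0.6259, 0.3199, 0.2573]
eef_rot: [3.138, 0.004, -3.135]
contact_force: [-0.2, 1.0, 0.2]
gripper_width: 0.003
58.6 [0.6256 0.3201 0.2571] [ 179.78    0.22 -179.57] [-0.5  0.2 -0.1] 0.3
fins
[306  17  12  46 512] [0.4756 0.3496 0.1014] [475.5 350.2] [35.6 10.2] 0.53 zmax 0.1048
[235  19  13  46 520] [0.4781 0.2844 0.1014] [477.6 283.9] [36.3 10.1] 0.42 zmax 0.1052
[250  89  52  12 577] [0.5238 0.3168 0.1033] [523.6 316.5] [ 9.5 49.7] 0.15 zmax 0.1062
[238 135  12  36 373] [0.58   0.284  0.1015] [580.4 283.6] [35.7 10. ] 0.27 zmax 0.1046
[302 135  11  36 369] [0.5795 0.3493 0.1015] [579.8 349.8] [35.7 10.2] 0.4 zmax 0.1045
plate
[  221     0   110   181 15487] [0.5163 0.3162 0.0604] [523.3 316.3] [189. 114.] 0.39 zmax 0.08
[339  62   7  66 204] [0.5203 0.3894 0.0605] [521.5 389.5] [66.3  1.1] 0.16 zmax 0.0677
cass on table
lever [0.54542009 0.41187024 0.11667479] 604
```

View pics/c8.png

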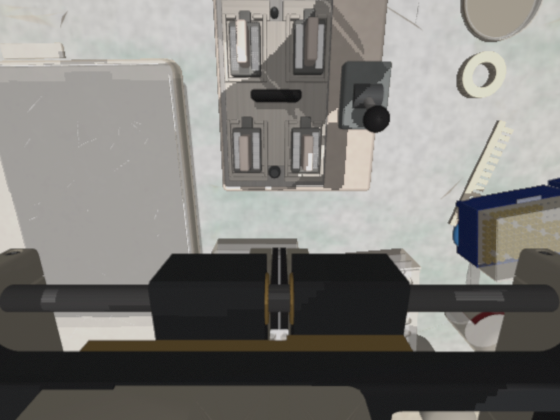

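View pics/sc_end.png

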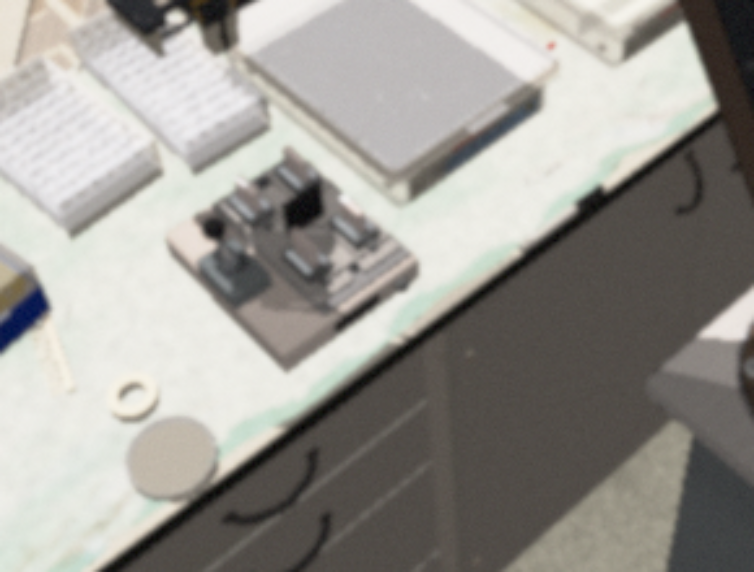

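```bash
python3 -c "
from h import *
print(manip.close_job())"
```

```text
the job is handed in; nothing more can be done
None
```

The job is done and handed in at about 59 s on the robot clock. I pushed the lever to off, set the tray over both pegs, laid all four cassettes in their own bays with tabs to the front, and pushed the lever back to running.

**Last checks, from the wrist camera:**
- **Tray:** flat and square to within about 0.4°. Its centre is at (0.523, 0.316), about 1 mm from the platform centre I measured at the start.
- **Cassettes:** all four are within about 2 mm of their bay centres. Their fin tops sit at about 0.105 m, as expected when fully down. I saw three tabs pointing to the front in the views taken after placing. The front-right one I know only from its orientation when I gripped it.
- **Lever:** pushed to its stop (about 28 N along the shaker's x). The ball is at x = 0.545, against 0.543 when it was first running.
- **Dish and tape:** they look unmoved in the last pictures, though I did not measure them. The arm was clear of everything at z = 0.257 m.

No check failed or disagreed. I saw no cassette knocked aside during the run.

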